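Put the washed ramekins away in the drawer, the used ones on the sheet pan

TASK

Clear the ramekins off the worktop: the ones turned upside down to drain are washed, the ones standing right way up have been used. Pull the chest's drawer right out to its stop and put every washed one, still upside down, flat in a free bay of its own beside those already in there; stand the used ones right way up on the floor of the sheet pan, then push the drawer fully shut. Set the ramekins down rather than dropping them, and leave everything else on the worktop where it is.

Things in the scene. Friction and masses are not known exactly. Their poses are not given: they have to be found in the camera images.
- chest: low oak drawer chest on the worktop, fixed, 240 mm deep (x) x 320 mm wide (y) x 95 mm high; origin at the centre of its footprint on the worktop; its front faces its own -x, towards the robot; its top is bare
- drawer (a joint): how far the chest's only drawer is pulled out, m: 0 = shut, 0.155 = at its stop; it slides along the chest's -x with about 2 N of friction, stays where it is left, and starts about 15 mm ajar. Inside it is 276 mm wide, 138 mm front to back; walls rise 33 mm above its floor; the front panel is 14 mm thick, its top 89 mm above the worktop
- handle (a point): middle of the drawer's steel bar handle: a round bar 11 mm thick and 130 mm long along the chest's y, 66 mm above the worktop; its axis is 35 mm in front of the drawer's front panel. The point's axes are those of the chest
- pan: aluminium sheet pan on the worktop, fixed, 165 mm (x) x 240 mm (y) outside, rim 20 mm high and 4 mm thick, floor 3 mm above the worktop; origin at its centre at worktop height
- drawer_floor (a point): centre of the drawer's inside floor, 22 mm above the worktop, moving with the drawer; axes as the chest's. 8 mm high battens make 6 bays, 66 (x) by 68 mm (y), centred at x = -0.036 (front row) or +0.036 (back) and y = -0.085, 0 or +0.085 from here. Between ramekins in bays side by side along y there is 29 mm for a finger, along x only 16 mm
- ramekin_a: one of up to 13 like straight-sided blue stoneware ramekins (absent ones: None), 56 mm across the rim, 38 mm tall, 4.5 mm wall, 5 mm base, about 110 g. Origin: centre of the outside of its closed base; z axis from base to open rim: z up = right way up, z down = upside down (origin then 38 mm above what it stands on). Starts on the worktop or in a bay of the drawer
- ramekin_b: one of up to 13 like straight-sided blue stoneware ramekins (absent ones: None), 56 mm across the rim, 38 mm tall, 4.5 mm wall, 5 mm base, about 110 g. Origin: centre of the outside of its closed base; z axis from base to open rim: z up = right way up, z down = upside down (origin then 38 mm above what it stands on). Starts on the worktop or in a bay of the drawer
- ramekin_c: one of up to 13 like straight-sided blue stoneware ramekins (absent ones: None), 56 mm across the rim, 38 mm tall, 4.5 mm wall, 5 mm base, about 110 g. Origin: centre of the outside of its closed base; z axis from base to open rim: z up = right way up, z down = upside down (origin then 38 mm above what it stands on). Starts on the worktop or in a bay of the drawer
- ramekin_d: one of up to 13 like straight-sided blue stoneware ramekins (absent ones: None), 56 mm across the rim, 38 mm tall, 4.5 mm wall, 5 mm base, about 110 g. Origin: centre of the outside of its closed base; z axis from base to open rim: z up = right way up, z down = upside down (origin then 38 mm above what it stands on). Starts on the worktop or in a bay of the drawer
- ramekin_e: one of up to 13 like straight-sided blue stoneware ramekins (absent ones: None), 56 mm across the rim, 38 mm tall, 4.5 mm wall, 5 mm base, about 110 g. Origin: centre of the outside of its closed base; z axis from base to open rim: z up = right way up, z down = upside down (origin then 38 mm above what it stands on). Starts on the worktop or in a bay of the drawer
- ramekin_f: one of up to 13 like straight-sided blue stoneware ramekins (absent ones: None), 56 mm across the rim, 38 mm tall, 4.5 mm wall, 5 mm base, about 110 g. Origin: centre of the outside of its closed base; z axis from base to open rim: z up = right way up, z down = upside down (origin then 38 mm above what it stands on). Starts on the worktop or in a bay of the drawer
- ramekin_g: one of up to 13 like straight-sided blue stoneware ramekins (absent ones: None), 56 mm across the rim, 38 mm tall, 4.5 mm wall, 5 mm base, about 110 g. Origin: centre of the outside of its closed base; z axis from base to open rim: z up = right way up, z down = upside down (origin then 38 mm above what it stands on). Starts on the worktop or in a bay of the drawer
- ramekin_h: one of up to 13 like straight-sided blue stoneware ramekins (absent ones: None), 56 mm across the rim, 38 mm tall, 4.5 mm wall, 5 mm base, about 110 g. Origin: centre of the outside of its closed base; z axis from base to open rim: z up = right way up, z down = upside down (origin then 38 mm above what it stands on). Starts on the worktop or in a bay of the drawer
- ramekin_i: one of up to 13 like straight-sided blue stoneware ramekins (absent ones: None), 56 mm across the rim, 38 mm tall, 4.5 mm wall, 5 mm base, about 110 g. Origin: centre of the outside of its closed base; z axis from base to open rim: z up = right way up, z down = upside down (origin then 38 mm above what it stands on). Starts on the worktop or in a bay of the drawer
- ramekin_j: one of up to 13 like straight-sided blue stoneware ramekins (absent ones: None), 56 mm across the rim, 38 mm tall, 4.5 mm wall, 5 mm base, about 110 g. Origin: centre of the outside of its closed base; z axis from base to open rim: z up = right way up, z down = upside down (origin then 38 mm above what it stands on). Starts on the worktop or in a bay of the drawer
- ramekin_k: one of up to 13 like straight-sided blue stoneware ramekins (absent ones: None), 56 mm across the rim, 38 mm tall, 4.5 mm wall, 5 mm base, about 110 g. Origin: centre of the outside of its closed base; z axis from base to open rim: z up = right way up, z down = upside down (origin then 38 mm above what it stands on). Starts on the worktop or in a bay of the drawer
- ramekin_l: one of up to 13 like straight-sided blue stoneware ramekins (absent ones: None), 56 mm across the rim, 38 mm tall, 4.5 mm wall, 5 mm base, about 110 g. Origin: centre of the outside of its closed base; z axis from base to open rim: z up = right way up, z down = upside down (origin then 38 mm above what it stands on). Starts on the worktop or in a bay of the drawer
- ramekin_m: one of up to 13 like straight-sided blue stoneware ramekins (absent ones: None), 56 mm across the rim, 38 mm tall, 4.5 mm wall, 5 mm base, about 110 g. Origin: centre of the outside of its closed base; z axis from base to open rim: z up = right way up, z down = upside down (origin then 38 mm above what it stands on). Starts on the worktop or in a bay of the drawer
- whisk: stainless balloon whisk lying on the worktop, about 265 mm long, 62 mm across; origin where the wires enter the handle, at worktop height; x axis towards the wires. Not part of the job
- dough_hook: coiled steel dough hook lying on the worktop, about 160 mm long, 52 mm high; origin under it near its hub, x axis towards the tip. Not part of the job
- measuring_cups: three nested green plastic measuring cups, 82 mm across, 48 mm high, handles 70 mm long towards its x; origin under the middle of the nest. Not part of the job
- spoon_rest: shallow blue ceramic spoon rest, 100 mm across, 14 mm high, with a 50 mm tongue towards its x; origin under the middle of the dish. Not part of the job
- wooden_spoon: wooden spoon lying on the worktop, 270 mm long; origin under the middle of its length, handle to its -x. Not part of the job

How it is judged:
On the way, in this order (a step that is already met when the one before it is completed fails the run):
1. the drawer is pulled out to its stop (within 6 mm) (value of joint drawer above 0.149 m), for 0.2 s.
2. with the drawer out, every washed ramekin lies upside down and flat in a bay (value of joint drawer above 0.1 m and z of ramekin_a in the frame of drawer_floor between 0.034 and 0.042 m and (x of ramekin_a in the frame of drawer_floor between -0.045 and -0.027 m or x of ramekin_a in the frame of drawer_floor between 0.027 and 0.045 m) and (y of ramekin_a in the frame of drawer_floor between -0.094 and -0.076 m or y of ramekin_a in the frame of drawer_floor between -0.009 and 0.009 m or y of ramekin_a in the frame of drawer_floor between 0.076 and 0.094 m) and z of ramekin_b in the frame of drawer_floor between 0.034 and 0.042 m and (x of ramekin_b in the frame of drawer_floor between -0.045 and -0.027 m or x of ramekin_b in the frame of drawer_floor between 0.027 and 0.045 m) and (y of ramekin_b in the frame of drawer_floor between -0.094 and -0.076 m or y of ramekin_b in the frame of drawer_floor between -0.009 and 0.009 m or y of ramekin_b in the frame of drawer_floor between 0.076 and 0.094 m) and z of ramekin_c in the frame of drawer_floor between 0.034 and 0.042 m and (x of ramekin_c in the frame of drawer_floor between -0.045 and -0.027 m or x of ramekin_c in the frame of drawer_floor between 0.027 and 0.045 m) and (y of ramekin_c in the frame of drawer_floor between -0.094 and -0.076 m or y of ramekin_c in the frame of drawer_floor between -0.009 and 0.009 m or y of ramekin_c in the frame of drawer_floor between 0.076 and 0.094 m) and z of ramekin_d in the frame of drawer_floor between 0.034 and 0.042 m and (x of ramekin_d in the frame of drawer_floor between -0.045 and -0.027 m or x of ramekin_d in the frame of drawer_floor between 0.027 and 0.045 m) and (y of ramekin_d in the frame of drawer_floor between -0.094 and -0.076 m or y of ramekin_d in the frame of drawer_floor between -0.009 and 0.009 m or y of ramekin_d in the frame of drawer_floor between 0.076 and 0.094 m)), for 0.2 s.
At the end, for the whole second after the job is handed in: Drawer shut to within 6 mm; every ramekin that began upside down is upside down, flat on the drawer floor, within 9 mm of a bay's centre in x and y; every one that began right way up is so (within 0.12 rad) on the pan's floor, its centre 12 mm or more inside the rim; all at rest (value of joint drawer below 0.006 m and z of ramekin_a in the frame of drawer_floor between 0.034 and 0.042 m and (x of ramekin_a in the frame of drawer_floor between -0.045 and -0.027 m or x of ramekin_a in the frame of drawer_floor between 0.027 and 0.045 m) and (y of ramekin_a in the frame of drawer_floor between -0.094 and -0.076 m or y of ramekin_a in the frame of drawer_floor between -0.009 and 0.009 m or y of ramekin_a in the frame of drawer_floor between 0.076 and 0.094 m) and z of ramekin_b in the frame of drawer_floor between 0.034 and 0.042 m and (x of ramekin_b in the frame of drawer_floor between -0.045 and -0.027 m or x of ramekin_b in the frame of drawer_floor between 0.027 and 0.045 m) and (y of ramekin_b in the frame of drawer_floor between -0.094 and -0.076 m or y of ramekin_b in the frame of drawer_floor between -0.009 and 0.009 m or y of ramekin_b in the frame of drawer_floor between 0.076 and 0.094 m) and z of ramekin_c in the frame of drawer_floor between 0.034 and 0.042 m and (x of ramekin_c in the frame of drawer_floor between -0.045 and -0.027 m or x of ramekin_c in the frame of drawer_floor between 0.027 and 0.045 m) and (y of ramekin_c in the frame of drawer_floor between -0.094 and -0.076 m or y of ramekin_c in the frame of drawer_floor between -0.009 and 0.009 m or y of ramekin_c in the frame of drawer_floor between 0.076 and 0.094 m) and z of ramekin_d in the frame of drawer_floor between 0.034 and 0.042 m and (x of ramekin_d in the frame of drawer_floor between -0.045 and -0.027 m or x of ramekin_d in the frame of drawer_floor between 0.027 and 0.045 m) and (y of ramekin_d in the frame of drawer_floor between -0.094 and -0.076 m or y of ramekin_d in the frame of drawer_floor between -0.009 and 0.009 m or y of ramekin_d in the frame of drawer_floor between 0.076 and 0.094 m) and z of ramekin_h in the frame of drawer_floor between 0.034 and 0.042 m and (x of ramekin_h in the frame of drawer_floor between -0.045 and -0.027 m or x of ramekin_h in the frame of drawer_floor between 0.027 and 0.045 m) and (y of ramekin_h in the frame of drawer_floor between -0.094 and -0.076 m or y of ramekin_h in the frame of drawer_floor between -0.009 and 0.009 m or y of ramekin_h in the frame of drawer_floor between 0.076 and 0.094 m) and z of ramekin_i in the frame of drawer_floor between 0.034 and 0.042 m and (x of ramekin_i in the frame of drawer_floor between -0.045 and -0.027 m or x of ramekin_i in the frame of drawer_floor between 0.027 and 0.045 m) and (y of ramekin_i in the frame of drawer_floor between -0.094 and -0.076 m or y of ramekin_i in the frame of drawer_floor between -0.009 and 0.009 m or y of ramekin_i in the frame of drawer_floor between 0.076 and 0.094 m) and z of ramekin_j in the frame of drawer_floor between 0.034 and 0.042 m and (x of ramekin_j in the frame of drawer_floor between -0.045 and -0.027 m or x of ramekin_j in the frame of drawer_floor between 0.027 and 0.045 m) and (y of ramekin_j in the frame of drawer_floor between -0.094 and -0.076 m or y of ramekin_j in the frame of drawer_floor between -0.009 and 0.009 m or y of ramekin_j in the frame of drawer_floor between 0.076 and 0.094 m) and z of ramekin_k in the frame of drawer_floor between 0.034 and 0.042 m and (x of ramekin_k in the frame of drawer_floor between -0.045 and -0.027 m or x of ramekin_k in the frame of drawer_floor between 0.027 and 0.045 m) and (y of ramekin_k in the frame of drawer_floor between -0.094 and -0.076 m or y of ramekin_k in the frame of drawer_floor between -0.009 and 0.009 m or y of ramekin_k in the frame of drawer_floor between 0.076 and 0.094 m) and z of ramekin_l in the frame of drawer_floor between 0.034 and 0.042 m and (x of ramekin_l in the frame of drawer_floor between -0.045 and -0.027 m or x of ramekin_l in the frame of drawer_floor between 0.027 and 0.045 m) and (y of ramekin_l in the frame of drawer_floor between -0.094 and -0.076 m or y of ramekin_l in the frame of drawer_floor between -0.009 and 0.009 m or y of ramekin_l in the frame of drawer_floor between 0.076 and 0.094 m) and z of ramekin_m in the frame of drawer_floor between 0.034 and 0.042 m and (x of ramekin_m in the frame of drawer_floor between -0.045 and -0.027 m or x of ramekin_m in the frame of drawer_floor between 0.027 and 0.045 m) and (y of ramekin_m in the frame of drawer_floor between -0.094 and -0.076 m or y of ramekin_m in the frame of drawer_floor between -0.009 and 0.009 m or y of ramekin_m in the frame of drawer_floor between 0.076 and 0.094 m) and x of ramekin_e in the frame of pan between -0.07 and 0.07 m and y of ramekin_e in the frame of pan between -0.105 and 0.105 m and z of each of ramekin_e, ramekin_f, ramekin_g in the frame of pan below 0.008 m and angle between each of ramekin_e, ramekin_f, ramekin_g's own z axis and vertical below 0.12 rad and x of ramekin_f in the frame of pan between -0.07 and 0.07 m and y of ramekin_f in the frame of pan between -0.105 and 0.105 m and x of ramekin_g in the frame of pan between -0.07 and 0.07 m and y of ramekin_g in the frame of pan between -0.105 and 0.105 m and linear speed of each of ramekin_a, ramekin_b, ramekin_c, ramekin_d, ramekin_e, ramekin_f, ramekin_g, ramekin_h, ramekin_i, ramekin_j, ramekin_k, ramekin_l, ramekin_m below 0.03 m/s); the robot touches nothing.
It fails at once if the whisk, dough hook, measuring cups, spoon rest or wooden spoon is moved more than 40 mm (distance of any of whisk, dough_hook, measuring_cups, spoon_rest, wooden_spoon from where it was at the start of the episode above 0.04 m).
It fails at once if a ramekin is dropped (falls free at over 1.2 m/s) ((linear speed of ramekin_a above 1.2 m/s and contact force between ramekin_a and the fingers below 0.05 N) or (linear speed of ramekin_b above 1.2 m/s and contact force between ramekin_b and the fingers below 0.05 N) or (linear speed of ramekin_c above 1.2 m/s and contact force between ramekin_c and the fingers below 0.05 N) or (linear speed of ramekin_d above 1.2 m/s and contact force between ramekin_d and the fingers below 0.05 N) or (linear speed of ramekin_e above 1.2 m/s and contact force between ramekin_e and the fingers below 0.05 N) or (linear speed of ramekin_f above 1.2 m/s and contact force between ramekin_f and the fingers below 0.05 N) or (linear speed of ramekin_g above 1.2 m/s and contact force between ramekin_g and the fingers below 0.05 N)).
Of ramekin_a, ramekin_b, ramekin_c, ramekin_d only 3 to 4 are there at a start; the rules pass over those that are not, and their reading is None.
Of ramekin_e, ramekin_f, ramekin_g only 1 to 3 are there at a start; the rules pass over those that are not, and their reading is None.
Of ramekin_h, ramekin_i, ramekin_j, ramekin_k, ramekin_l, ramekin_m only 1 to 2 are there at a start; the rules pass over those that are not, and their reading is None.
At some moment in a run one of ramekin_a, ramekin_b, ramekin_c, ramekin_d, ramekin_e, ramekin_f, ramekin_g may be knocked a few centimetres aside while the robot is not near it.
It also fails if it takes over 210 s, if anything falls off the work surface, if the arm or the gripper's body presses on something with over 40 N, if the wrist force passes 120 N, or if a joint passes its speed limit or range.

ROBOT

A 6-joint arm with a two-finger parallel gripper is mounted at the origin on the work surface. World frame = base frame: x ahead of the robot, y to its left, z up, the work surface at z = 0. Lengths are in m, angles in rad, forces in N, time in s.
With the tool pointing down it reaches from about 0.35 to 0.925 m from the base axis. Payload 6.4 kg.
Tool frame: the origin (TCP) lies midway between the tips of the shut fingers; the grasp point (between the pads) lies 19 mm behind it; z points along the fingers, y is the line along which they close (so a half turn about z gives the same grasp; the last joint's range is limited). The gripper opens to 94 mm and grips with 3 to 60 N. Pads are 16 mm wide; open, the fingers measure 119 mm over their backs; the gripper's body (75 mm by 177 mm) begins 78 mm behind the grasp point.
Start: joints at [-1.336, 0.245, 1.558, -0, 1.339, -0.174], TCP at [0.258, -0.596, 0.168] pointing down, gripper open.
Joint ranges: [-3.13, 3.13], [-1.02, 2.26], [0.13, 2.54], [-0.95, 4.09], [0.21, 2.88], [-2.74, 2.74]. Speed limits (rad/s): [2.57, 2.57, 3.14, 3.14, 3.14, 3.14].

INTERFACE

Orientations are given as [roll, pitch, yaw] about the fixed x, y, z axes, in that order (R = Rz(yaw) Ry(pitch) Rx(roll)).
In Python, from cell import manip gives the robot as it stands.
- The arm moves only by the tool send_rows, never from a script. Its argument "plan" is a list that holds one entry, the list of rows, each a list of 7 numbers: the shift along the tool's x, y, z each as a share of 0.1 m, from -1 to 1, then the turn, a rotation vector about the tool's x, y, z each as a share of 360 degrees, from -1 to 1, then the closure, from 0 (fully open) to 1 (shut). In form: [[[x, y, z, wx, wy, wz, jaw], ...]]. A call has 1 to 10 rows; each row is the pose to reach, as a shift and turn from the pose commanded when the call began, along the tool's axes at that moment, turning the shorter way round; what a row does not reach only later rows make up. A row lasts 1/12 s, in which the tool goes at most 41.7 mm and 7.16 degrees, less where a joint would pass 70% of its speed; a pose out of reach is approached as far as the arm can. A call with a number of a shift or a turn outside -1 to 1 is refused whole. A call with a gripper value outside its range is refused whole. The fingers move at their own pace and stop on an object; the grip force is fixed at half the most. Time passes only in rows, so rows that repeat a pose let the fingers close. It gives the time, the measured TCP pose, the force, the opening and the grip force at its end, in the units of the state.
- manip.get_obs(): the state, without advancing time (a new reading comes with each control period).
- manip.capture(name): name is "scene" or "top" or "wrist"; returns the picture (400x640x3 uint8, red, green, blue); there is no depth.
- manip.calibration(name): a dict with "mtx" (3x3 intrinsics, pixels), "R" (3x3) and "t" (3): a world point X has camera coordinates R X + t. Camera axes: x right, y down, z forward; pixel columns grow to the right and rows downward; lengths in m; the calibration is good to about 2 mm. A picture is of the moment at which its call begins: read the wrist's pose just before it. calibration takes no time and is no camera call; for the wrist camera it gives the pose at the moment of the call.
- manip.hand_in(): hands the job in; it is judged then, once.
Trained networks look in the newest picture that a camera, given by its name, has taken for a name from the list of things; names that differ only in an ending like _2 or _b are one class to them, and where a whole thing is asked for, a point or a joint stands for the part that bears it (a point fixed in the world has none). Each returns a list of dicts, best first, with "confidence" (0 to 1); they miss things now and then, are a little off and sometimes report something else, mostly with a low value. They report only what shows in the picture. A call takes as long as a camera call.
- manip.look_for(camera, label): "rect" ([left, top, right, bottom] in pixels, round what is visible of it).
- manip.outline_of(camera, label): "region" (400x640 bool, what is visible of it) and "rect" ([left, top, right, bottom] in pixels, round what is visible of it).
The state is a dict: "t": time; "q": joint angles; "qd": joint speeds; "joint_torque": joint torques, N m; "position": TCP position; "tcp_rot": TCP orientation; "ft_force": force on the tool from outside, world axes, zero at the start; "wrist_torque": the same for the moment, N m; "grip_width": opening from 0.0 (shut) to 1.0 (fully open); "grip_force": force on a finger pad.
Only numpy, scipy, OpenCV 4.12 (cv2) and the standard library are available. Lean on these libraries where they do the work, as an engineer would, in place of code of your own. Each camera call takes 0.05 s, during which the arm holds its last target. There are 200 camera calls.

## Working session

There is one attempt and no reset: what is moved stays moved. The work goes in short steps, Python scripts to look and compute and a tool call to move; the robot and the scene stay as the last step left them, time stands still between calls to the robot, and variables do not carry over. Pictures are saved under pics/ and viewed, at most 14 in all, crops included, and the job is handed in when it is done.

Besides the shell and the picture viewer there is one more tool, called as name([rows], argument=value, ...), one row to a line, values as JSON. send_rows: Moves the arm, as the interface text tells. Shift numbers are shares of 0.1 m and turn numbers shares of 360 degrees, none past 1 either way. Its arguments: {"type":"object","properties":{"plan":{"type":"array","items":{"type":"array","items":{"type":"array","items":{"type":"number"}}}}},"required":["plan"]}

```bash
ls; mkdir -p pics; python3 - <<'E'
from cell import manip
import cv2,numpy as np
o=manip.get_obs();print(o['t'],o['position'],o['tcp_rot'],o['grip_width'])
for c in ("scene","top"):
    im=manip.capture(c); cv2.imwrite(f"pics/{c}0.png",im[:,:,::-1])
    k=manip.calibration(c); print(c,np.round(k['mtx'],1).tolist(),np.round(k['R'],4).tolist(),np.round(k['t'],4).tolist(), "campos",-k['R'].T@k['t'])
    for l in ("ramekin_a","pan","chest","handle","drawer","whisk","dough_hook","measuring_cups","spoon_rest","wooden_spoon"):
        for d in manip.look_for(c,l): print(l,[round(float(v)) for v in d['rect']],round(d['confidence'],2))
E
```

```text
pics
0.0 [ 0.25825674 -0.59579366  0.16667679] [-3.13978995e+00 -3.15408502e-04  4.08849834e-01] 1.003205744174163
scene [[388.2, 0.0, 323.4], [0.0, 388.2, 202.7], [0.0, 0.0, 1.0]] [[-0.9002, 0.4355, 0.0014], [0.2949, 0.612, -0.7338], [-0.3204, -0.6602, -0.6793]] [0.5502, -0.0558, 1.2607] campos [0.91575136 0.62682963 0.81474953]
ramekin_a [322, 182, 334, 198] 0.87
ramekin_a [363, 196, 382, 217] 0.74
ramekin_a [308, 163, 320, 183] 0.7
ramekin_a [333, 204, 353, 221] 0.59
ramekin_a [347, 180, 364, 200] 0.52
pan [249, 184, 335, 252] 0.83
chest [233, 240, 417, 398] 0.72
handle [333, 240, 418, 363] 0.64
drawer [331, 241, 420, 360] 0.72
drawer [308, 164, 320, 180] 0.18
whisk [348, 141, 398, 192] 0.74
dough_hook [234, 214, 270, 255] 0.62
measuring_cups [225, 152, 262, 178] 0.9
measuring_cups [362, 194, 383, 218] 0.25
spoon_rest [276, 144, 307, 169] 0.77
wooden_spoon [419, 232, 493, 310] 0.86
wooden_spoon [334, 240, 416, 361] 0.26
top [[430.8, 0.0, 323.1], [0.0, 430.8, 196.5], [0.0, 0.0, 1.0]] [[-0.0181, -0.9997, 0.0161], [-0.9922, 0.0159, -0.124], [0.1237, -0.0182, -0.9921]] [-0.054, 0.5635, 1.0269] campos [ 0.43102409 -0.04423713  1.08961162]
ramekin_a [371, 217, 390, 235] 0.94
ramekin_a [406, 207, 434, 233] 0.83
ramekin_a [315, 242, 338, 265] 0.83
ramekin_a [356, 241, 380, 266] 0.65
ramekin_a [166, 172, 188, 180] 0.63
ramekin_a [331, 210, 349, 232] 0.58
pan [310, 130, 407, 198] 0.74
chest [131, 68, 279, 204] 0.59
handle [140, 163, 276, 203] 0.64
drawer [138, 164, 280, 208] 0.56
whisk [345, 287, 453, 308] 0.74
dough_hook [305, 100, 373, 121] 0.95
dough_hook [166, 174, 189, 182] 0.22
measuring_cups [443, 121, 500, 167] 0.96
spoon_rest [446, 187, 503, 224] 0.81
wooden_spoon [160, 280, 269, 297] 0.96
```

View pics/top0.png

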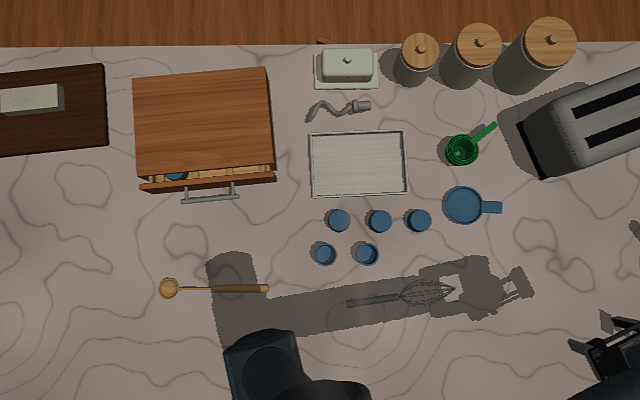

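View pics/scene0.png

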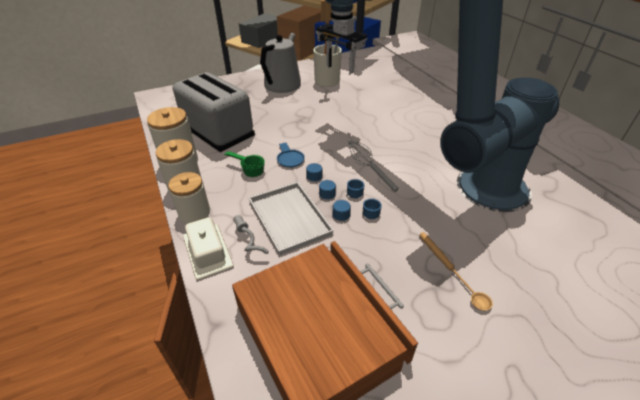

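```bash
cat > h.py <<'E'
from cell import manip
import cv2,numpy as np
from scipy.spatial.transform import Rotation as Ro
from scipy.optimize import least_squares
def proj(k,X):
    c=np.atleast_2d(X)@k['R'].T+k['t']; return c[:,:2]/c[:,2:]*np.diag(k['mtx'])[:2]+k['mtx'][:2,2]
def ray(k,uv,z):
    d=k['R'].T@np.linalg.inv(k['mtx'])@np.array([uv[0],uv[1],1.]); c=-k['R'].T@k['t']; return c+d*(z-c[2])/d[2]
def tri(ks,uvs):
    return least_squares(lambda X:np.concatenate([proj(k,X)[0]-u for k,u in zip(ks,uvs)]),[.5,0,.03]).x
a=np.linspace(0,2*np.pi,48)
def cyl(x,y,z0=0,h=.038,r=.028): return np.array([[x+r*np.cos(t),y+r*np.sin(t),z] for z in (z0,z0+h) for t in a])
def crect(k,x,y,z0=0):
    p=proj(k,cyl(x,y,z0)); return np.r_[p.min(0),p.max(0)]
def fit(k,rect,z0=0):   # cylinder of known size from its rect
    rect=np.array(rect,float); g=ray(k,[(rect[0]+rect[2])/2,(rect[1]+rect[3])/2],z0+.019)
    s=least_squares(lambda p:crect(k,p[0],p[1],z0)-rect,g[:2]); return s.x,np.abs(s.fun).max()
def fit2(ks,rects):   # cylinder base xyz from several views
    rects=[np.array(r,float) for r in rects]; g=ray(ks[0],(rects[0][:2]+rects[0][2:])/2,.019)
    s=least_squares(lambda p:np.concatenate([crect(k,*p)-r for k,r in zip(ks,rects)]),[g[0],g[1],0.01]); return s.x,np.abs(s.fun).max()
def calls(dst,yaw,p0=None,rot0=None):
    "shares for shifts in tool axes (remainder per call) and turn"
    o=manip.get_obs(); p0=o['position'] if p0 is None else p0
    R=Ro.from_euler('xyz',o['tcp_rot'] if rot0 is None else rot0)
    D=Ro.from_euler('xyz',[np.pi,0,yaw])
    print('shift/0.1m',np.round(R.inv().apply(np.array(dst)-p0)/.1,3),'turn/360',np.round((R.inv()*D).as_rotvec()/2/np.pi,4))
E
python3 - <<'E'
from h import *
kt,ks=manip.calibration('top'),manip.calibration('scene')
T=[[371,217,390,235],[406,207,434,233],[315,242,338,265],[356,241,380,266],[331,210,349,232]]
for r in T:
    x,e=fit(kt,r); print('ram',x.round(3),round(e,1), 'scene pred',crect(ks,*x).round(0))
for n,uv,z in (('pan',(u,v),.02) for n in [0] for u,v in ((310,133),(406,130),(311,197),(407,194))): print(n,uv,ray(kt,uv,z).round(3))
for uv in ((133,78),(268,67),(275,172),(138,180)): print('chesttop',uv,ray(kt,uv,.095).round(3))
for uv in ((182,202),(238,197)): print('handle',uv,ray(kt,uv,.066).round(3))
k=manip.calibration('wrist');o=manip.get_obs();R=Ro.from_euler('xyz',o['tcp_rot'])
print('cam in tool',R.inv().apply(-k['R'].T@k['t']-o['position']).round(3),'cam z in tool',R.inv().apply(k['R'][2]).round(3),'cam x',R.inv().apply(k['R'][0]).round(3),k['mtx'].round(1).tolist())
calls([.42,-.15,.30],0.05)
E
```

```text
ram [ 0.488 -0.205] 2.9 scene pred [322. 176. 339. 197.]
ram [ 0.501 -0.304] 1.3 scene pred [305. 160. 322. 180.]
ram [ 0.423 -0.069] 0.2 scene pred [360. 196. 380. 218.]
ram [ 0.421 -0.172] 0.9 scene pred [345. 176. 363. 197.]
ram [ 0.502 -0.104] 2.7 scene pred [332. 197. 351. 219.]
pan (310, 133) [ 0.728 -0.033  0.02 ]
pan (406, 130) [ 0.733 -0.279  0.02 ]
pan (311, 197) [ 0.564 -0.034  0.02 ]
pan (407, 194) [ 0.567 -0.275  0.02 ]
chesttop (133, 78) [0.848 0.387 0.095]
chesttop (268, 67) [0.872 0.065 0.095]
chesttop (275, 172) [0.615 0.049 0.095]
chesttop (138, 180) [0.601 0.367 0.095]
handle (182, 202) [0.551 0.273 0.066]
handle (238, 197) [0.561 0.14  0.066]
cam in tool [ 0.08  -0.    -0.217] cam z in tool [-0.275  0.     0.962] cam x [ 0.  1. -0.] [[312.6, 0.0, 314.1], [0.0, 312.6, 199.0], [0.0, 0.0, 1.0]]
shift/0.1m [ 3.258 -3.454 -1.323] turn/360 [0.     0.     0.0571]
```

send_rows([
  [[1, -0.7, -1, 0, 0, 0.0533, 0.2], [1, -0.7, -1, 0, 0, 0.0533, 0.2], [1, -0.7, -1, 0, 0, 0.0533, 0.2], [1, -0.7, -1, 0, 0, 0.0533, 0.2], [1, -0.7, -1, 0, 0, 0.0533, 0.2], [1, -0.7, -1, 0, 0, 0.0533, 0.2]],
])

```text
t: 1.6
position: [0.3232, -0.4926, 0.2696]
tcp_rot: [3.138, -0.001, 0.076]
ft_force: [0.1, 0.1, -0.4]
grip_width: 0.803
grip_force: 0.0
```

send_rows([
  [[0.67, -1, -0.11, 0, 0, 0, 0.2], [0.67, -1, -0.11, 0, 0, 0, 0.2], [0.67, -1, -0.11, 0, 0, 0, 0.2], [0.67, -1, -0.11, 0, 0, 0, 0.2]],
])

```text
t: 1.93
position: [0.3834, -0.3842, 0.2777]
tcp_rot: [-3.139, -0.0, 0.078]
ft_force: [0.2, 0.4, -0.5]
grip_width: 0.803
grip_force: 0.0
```

send_rows([
  [[0.67, -1, -0.11, 0, 0, 0, 0.2], [0.67, -1, -0.11, 0, 0, 0, 0.2], [0.67, -1, -0.11, 0, 0, 0, 0.2], [0.67, -1, -0.11, 0, 0, 0, 0.2]],
])

```text
t: 2.27
position: [0.4428, -0.2799, 0.2889]
tcp_rot: [-3.139, 0.0, 0.079]
ft_force: [-0.6, -0.4, -0.2]
grip_width: 0.801
grip_force: 0.0
```

send_rows([
  [[0.67, -1, -0.11, 0, 0, 0, 0.2], [0.67, -1, -0.11, 0, 0, 0, 0.2], [0.67, -1, -0.11, 0, 0, 0, 0.2], [0.67, -1, -0.11, 0, 0, 0, 0.2], [0.67, -1, -0.11, 0, 0, 0, 0.2]],
])

```text
t: 2.68
position: [0.5006, -0.1786, 0.2992]
tcp_rot: [-3.141, 0.002, 0.076]
ft_force: [-0.5, -1.2, 0.6]
grip_width: 0.801
grip_force: 0.0
```

```bash
cat >> h.py <<'E'
def see(name,labels=("ramekin_a",),cam='wrist',mn=.3):
    k=manip.calibration(cam); im=manip.capture(cam); cv2.imwrite(f"pics/{name}.png",im[:,:,::-1])
    np.savez(f"pics/{name}.npz",**k)
    return k,im,{l:[(np.array(d['rect'],float),d['confidence']) for d in manip.look_for(cam,l) if d['confidence']>mn] for l in labels}
def load(name): return {n:v for n,v in np.load(f"pics/{name}.npz").items()}
E
python3 - <<'E'
from h import *
o=manip.get_obs();print(o['t'],o['position'],o['tcp_rot'],o['grip_width'],o['ft_force'])
k,im,D=see('w1',("ramekin_a","pan"))
kt,_,DT=see('t1',("ramekin_a",),'top')
for r,c in D['ramekin_a']+D['pan']: print(r.round(0),round(c,2),*[np.round(v,4) for v in fit(k,r)])
for r,c in DT['ramekin_a']: print('top',r.round(0),round(c,2),*[np.round(v,4) for v in fit(kt,r)])
E
```

```text
2.6833 [ 0.50064152 -0.17856917  0.29922073] [-3.14090603e+00  2.26135234e-03  7.55901324e-02] 0.8008574295646356 [-0.51831926 -1.20084228  0.62802188]
[287. 193. 322. 228.] 0.97 [ 0.4173 -0.1696] 1.9142
[223. 183. 261. 221.] 0.92 [ 0.4243 -0.0654] 0.5011
[375. 150. 410. 187.] 0.86 [ 0.4992 -0.3037] 2.6064
[ 0. 48. 13. 65.] 0.71 [0.6173 0.2788] 26.8195
[316. 144. 350. 181.] 0.69 [ 0.5025 -0.2076] 1.0261
[246. 136. 282. 174.] 0.63 [ 0.5058 -0.1001] 1.4491
[221.   1. 397. 123.] 0.82 [ 0.6508 -0.16  ] 68.0641
[434. 117. 526. 180.] 0.35 [ 0.5421 -0.4383] 22.6234
top [314. 247. 336. 264.] 0.92 [ 0.4188 -0.0653] 2.945
```

View pics/w1.png

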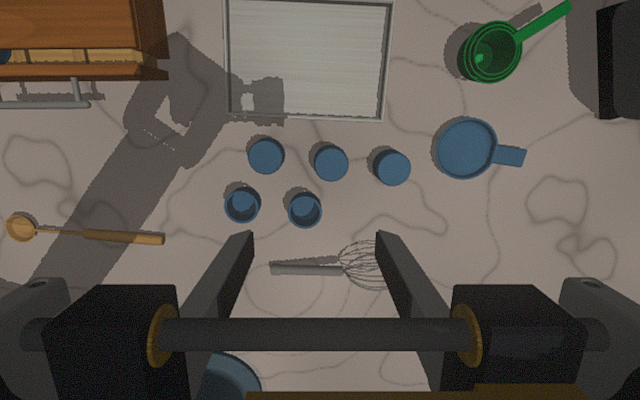

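send_rows([
  [[0.21, -0.95, 0, 0, 0, 0, 1], [0.21, -0.95, 0, 0, 0, 0, 1], [0.21, -0.95, 0, 0, 0, 0, 1]],
])

```text
t: 3.18
position: [0.5145, -0.08, 0.3007]
tcp_rot: [-3.14, -0.0, 0.074]
ft_force: [0.1, 0.3, -0.4]
grip_width: 0.619
grip_force: 0.0
```

send_rows([
  [[0.21, -0.95, 0, 0, 0, 0, 1], [0.21, -0.95, 0, 0, 0, 0, 1], [0.21, -0.95, 0, 0, 0, 0, 1]],
])

```text
t: 3.43
position: [0.5285, 0.0169, 0.3007]
tcp_rot: [-3.14, -0.0, 0.076]
ft_force: [-0.5, 0.4, -0.3]
grip_width: 0.41
grip_force: 0.0
```

send_rows([
  [[0.21, -0.95, 0, 0, 0, 0, 1], [0.21, -0.95, 0, 0, 0, 0, 1], [0.21, -0.95, 0, 0, 0, 0, 1]],
])

```text
t: 3.68
position: [0.5425, 0.1133, 0.3005]
tcp_rot: [-3.14, 0.0, 0.076]
ft_force: [-0.4, 0.7, -0.4]
grip_width: 0.197
grip_force: 0.0
```

send_rows([
  [[0.21, -0.95, 0, 0, 0, 0, 1], [0.21, -0.95, 0, 0, 0, 0, 1], [0.21, -0.95, 0, 0, 0, 0, 1], [0.21, -0.95, 0, 0, 0, 0, 1], [0.21, -0.95, 0, 0, 0, 0, 1]],
])

```text
t: 4.1
position: [0.5564, 0.2058, 0.3003]
tcp_rot: [3.141, 0.001, 0.074]
ft_force: [-1.0, -0.2, 0.2]
grip_width: 0.006
grip_force: 0.0
```

```bash
python3 - <<'E'
from h import *
o=manip.get_obs();print(o['t'],o['position'],o['tcp_rot'],o['grip_width'],o['ft_force'])
k,im,D=see('w2',("ramekin_a","handle","chest"))
for l in D:
  for r,c in D[l]: print(l,r.round(0),round(c,2))
E
```

```text
4.1 [0.55644575 0.20578726 0.30033677] [3.14070477e+00 8.12723726e-04 7.38534053e-02] 0.00561982893277476 [-1.00531933 -0.24600645  0.19445206]
ramekin_a [447. 230. 485. 270.] 0.82
ramekin_a [586. 196. 638. 236.] 0.72
ramekin_a [474. 190. 514. 225.] 0.66
ramekin_a [532. 194. 580. 230.] 0.63
ramekin_a [501. 239. 547. 274.] 0.57
ramekin_a [242. 118. 269. 128.] 0.46
handle [198. 116. 430. 170.] 0.89
handle [534. 195. 582. 232.] 0.64
chest [178.   0. 447. 172.] 0.8
chest [198. 118. 432. 168.] 0.55
```

View pics/w2.png

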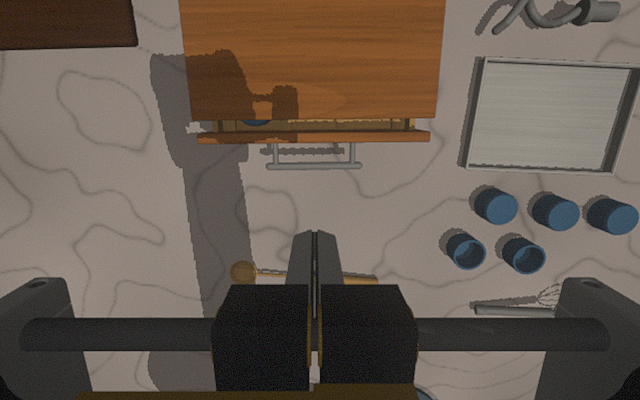

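```bash
python3 - <<'E'
from h import *
k=load('w2'); kt,ks=manip.calibration('top'),manip.calibration('scene')
A,B=(266,166.5),(362,165.5)
a,b=ray(k,A,.066),ray(k,B,.066); print(a.round(4),b.round(4),np.linalg.norm(a-b).round(4),'yaw',np.arctan2(b[0]-a[0],a[1]-b[1]).round(4),'mid',((a+b)/2).round(4))
for u,v in ((198,142),(430,140)): print('panel top front',ray(k,(u,v),.089).round(4))
print('pred top',proj(kt,[a,b]).round(1).tolist(),'scene',proj(ks,[a,b]).round(1).tolist())
# two-view: handle bar in top picture
im=cv2.imread('pics/top0.png'); cv2.imwrite('pics/h_top.png',cv2.resize(im[155:215,130:290],None,fx=5,fy=5,interpolation=cv2.INTER_CUBIC))
E
```

```text
[0.5519 0.2755 0.066 ] [0.5636 0.136  0.066 ] 0.1399 yaw 0.0843 mid [0.5578 0.2057 0.066 ]
panel top front [0.5829 0.365  0.089 ]
panel top front [0.6088 0.0522 0.089 ]
pred top [[180.9, 201.6], [239.7, 195.8]] scene [[402.0, 305.5], [365.4, 262.3]]
```

View pics/h_top.png

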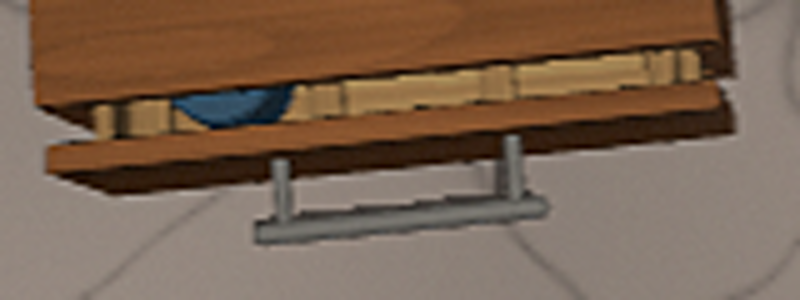

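send_rows([
  [[0.22, 0, 1, 0, 0, -0.001, 1], [0.22, 0, 1, 0, 0, -0.001, 1], [0.22, 0, 1, 0, 0, -0.001, 1], [0.22, 0, 1, 0, 0, -0.001, 1]],
])

```text
t: 4.63
position: [0.5754, 0.2063, 0.1945]
tcp_rot: [3.141, 0.01, 0.078]
ft_force: [-0.3, -0.4, 0.1]
grip_width: 0.006
grip_force: 0.0
```

send_rows([
  [[0, 0, 0.4, 0, 0, 0, 1], [0, 0, 0.8, 0, 0, 0, 1], [0, 0, 0.8, 0, 0, 0, 1], [0, 0, 0.8, 0, 0, 0, 1]],
])

```text
t: 4.97
position: [0.5775, 0.2076, 0.1207]
tcp_rot: [3.141, 0.003, 0.079]
ft_force: [0.4, 0.2, -0.3]
grip_width: 0.007
grip_force: 0.0
```

```bash
python3 - <<'E'
from h import *
kt=manip.calibration('top'); print('handle mid 2-view',tri([load('w2'),kt],[np.array([314,166.]),np.array([210.2,198.8])]).round(4))
k,im,_=see('w3',())
o=manip.get_obs();print(o['t'],o['position'],o['tcp_rot'],o['ft_force'])
E
```

```text
handle mid 2-view [0.5577 0.2058 0.0661]
5.0167 [0.57949095 0.20805416 0.1232812 ] [-3.14140743e+00 -2.52219835e-03  7.95328570e-02] [ 1.18499521 -0.61267439  0.27695804]
```

View pics/w3.png

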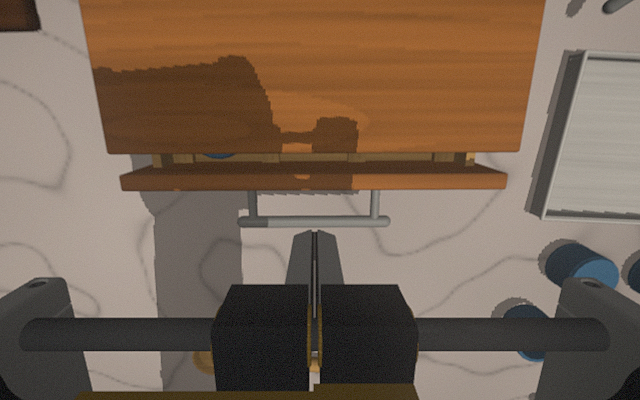

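send_rows([
  [[0, 0, 0.2, 0, 0, 0, 1], [0, 0, 0.4, 0, 0, 0, 1], [0, 0, 0.5, 0, 0, 0, 1], [0, 0, 0.5, 0, 0, 0, 1]],
])

```text
t: 5.35
position: [0.5785, 0.2082, 0.0713]
tcp_rot: [3.142, -0.0, 0.08]
ft_force: [0.2, 0.8, -0.8]
grip_width: 0.002
grip_force: 0.0
```

send_rows([
  [[0, 0, 0.1, 0, 0, 0, 1], [0, 0, 0.2, 0, 0, 0, 1], [0, 0, 0.26, 0, 0, 0, 1], [0, 0, 0.26, 0, 0, 0, 1]],
])

```text
t: 5.68
position: [0.5773, 0.2082, 0.0434]
tcp_rot: [3.141, 0.002, 0.08]
ft_force: [0.6, -0.3, 0.2]
grip_width: 0.004
grip_force: 0.0
```

send_rows([
  [[-0.1, 0, 0, 0, 0, 0, 1], [-0.2, 0, 0, 0, 0, 0, 1], [-0.3, 0, 0, 0, 0, 0, 1], [-0.3, 0, 0, 0, 0, 0, 1]],
])

```text
t: 6.02
position: [0.5471, 0.206, 0.0448]
tcp_rot: [-3.142, 0.001, 0.081]
ft_force: [-0.9, -0.4, -0.3]
grip_width: 0.007
grip_force: 0.0
```

```bash
python3 - <<'E'
from h import *
kt,im,D=see('t3',("handle","ramekin_a"),'top')
o=manip.get_obs();print(o['t'],o['position'],o['tcp_rot'],o['ft_force'],D)
E
```

```text
6.1667 [0.54909594 0.20602592 0.04521988] [-3.14152532e+00 -1.09841950e-03  8.01564583e-02] [ 0.67307539 -0.55640807  0.00432767] {'handle': [(array([209.5, 165.2, 274.9, 198.7]), 0.96)], 'ramekin_a': [(array([357. , 241.9, 379.8, 265.7]), 0.96), (array([371.5, 212.3, 390.6, 232.8]), 0.91), (array([316.7, 244.1, 338.3, 265.6]), 0.87), (array([328.4, 210.7, 352.3, 230.6]), 0.85), (array([405.2, 211.1, 434.4, 230.9]), 0.76)]}
```

```bash
python3 - <<'E'
import cv2
im=cv2.imread('pics/t3.png'); cv2.imwrite('pics/t3c.png',cv2.resize(im[130:290,120:320],None,fx=3.5,fy=3.5,interpolation=cv2.INTER_CUBIC))
E
```

```text
(no output)
```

View pics/t3c.png

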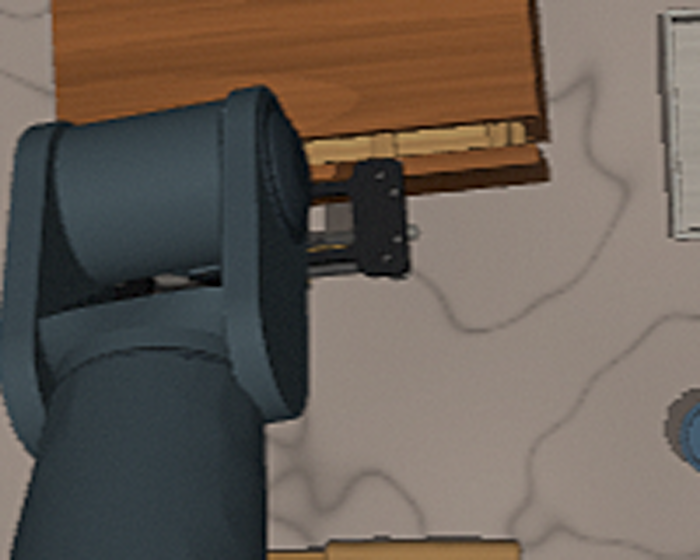

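```bash
python3 - <<'E'
from h import *
k,im,D=see('w4',())
o=manip.get_obs();print(o['t'],o['position'],o['ft_force'])
print(proj(k,[o['position'],[.5577,.2058,.0661]]))
E
```

```text
6.2167 [0.54920511 0.20602849 0.04520542] [ 0.48085101 -0.11180155  0.43354016]
[[314.2197052  222.80569103]
 [315.6226912  221.74744938]]
```

View pics/w4.png

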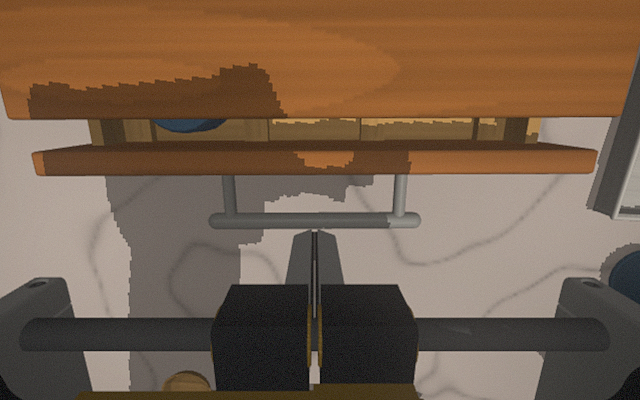

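send_rows([
  [[0, 0, -0.4, 0, 0, 0, 1], [0, 0, -0.8, 0, 0, 0, 1], [0.09, 0, -1, 0, 0, 0, 1], [0.09, 0, -1, 0, 0, 0, 1], [0.09, 0, -1, 0, 0, 0, 1]],
])

```text
t: 6.63
position: [0.559, 0.2068, 0.1464]
tcp_rot: [-3.141, -0.003, 0.08]
ft_force: [-0.4, 0.3, 0.4]
grip_width: 0.004
grip_force: 0.0
```

send_rows([
  [[0, 0, 0, 0, 0, -0.125, 0.68], [0, 0, 0, 0, 0, -0.125, 0.68], [0, 0, 0, 0, 0, -0.125, 0.68], [0, 0, 0, 0, 0, -0.125, 0.68], [0, 0, 0, 0, 0, -0.125, 0.68], [0, 0, 0, 0, 0, -0.125, 0.68], [0, 0, 0, 0, 0, -0.125, 0.68], [0, 0, 0, 0, 0, -0.125, 0.68], [0, 0, 0, 0, 0, -0.125, 0.68]],
])

```text
t: 7.38
position: [0.5562, 0.2064, 0.1428]
tcp_rot: [-3.139, 0.003, 0.864]
ft_force: [-0.1, 0.6, 0.6]
grip_width: 0.318
grip_force: 0.0
```

send_rows([
  [[0, 0, 0, 0, 0, -0.125, 0.68], [0, 0, 0, 0, 0, -0.125, 0.68], [0, 0, 0, 0, 0, -0.125, 0.68], [0, 0, 0, 0, 0, -0.125, 0.68], [0, 0, 0, 0, 0, -0.125, 0.68], [0, 0, 0, 0, 0, -0.125, 0.68], [0, 0, 0, 0, 0, -0.125, 0.68], [0, 0, 0, 0, 0, -0.125, 0.68], [0, 0, 0, 0, 0, -0.125, 0.68], [0, 0, 0, 0, 0, -0.125, 0.68]],
])

```text
t: 8.22
position: [0.5571, 0.2066, 0.1442]
tcp_rot: [-3.141, 0.0, 1.65]
ft_force: [-0.3, 0.1, 0.2]
grip_width: 0.322
grip_force: 0.0
```

```bash
python3 - <<'E'
from h import *
k,im,D=see('w5',())
o=manip.get_obs();print(o['t'],o['position'],o['tcp_rot'],o['ft_force'],o['grip_width'],o['q'])
calls([.5577,.2058,.049],.08+np.pi/2)
print(proj(k,[o['position'],[.5577,.2058,.0661]]))
E
```

```text
8.2667 [0.55716142 0.20660985 0.14442218] [-3.14105267e+00  5.86204315e-05  1.64983333e+00] [ 0.114072    1.17020181 -0.65071212] 0.318531861984883 [ 1.64473187e-01  1.38534283e-01  1.72423123e+00 -1.28714946e-05
  1.27937015e+00  8.54399026e-02]
shift/0.1m [-0.008  0.005  0.954] turn/360 [-0.0001  0.     -0.0002]
[[313.7244675  222.70445961]
 [314.46052206 195.72454599]]
```

View pics/w5.png

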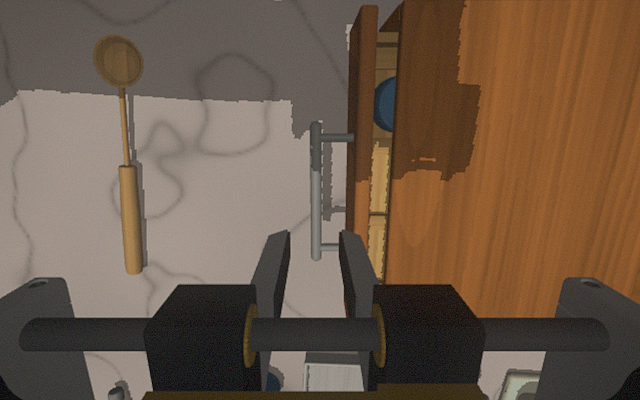

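send_rows([
  [[0.1, 0, 0.3, 0, 0, 0, 0.68], [0.1, 0, 0.6, 0, 0, 0, 0.68], [0.1, 0, 0.8, 0, 0, 0, 0.68], [0.1, 0, 0.95, 0, 0, 0, 0.68], [0.1, 0, 0.95, 0, 0, 0, 0.68], [0.1, 0, 0.95, 0, 0, 0, 0.68]],
])

```text
t: 8.77
position: [0.556, 0.2165, 0.0492]
tcp_rot: [-3.14, 0.0, 1.65]
ft_force: [-0.1, 0.0, 0.7]
grip_width: 0.323
grip_force: 0.0
```

send_rows([
  [[0, 0, 0, 0, 0, 0, 1], [0, 0, 0, 0, 0, 0, 1], [0, 0, 0, 0, 0, 0, 1], [0, 0, 0, 0, 0, 0, 1], [0, 0, 0, 0, 0, 0, 1], [0, 0, 0, 0, 0, 0, 1]],
])

```text
t: 9.27
position: [0.5567, 0.2167, 0.0501]
tcp_rot: [3.141, -0.0, 1.651]
ft_force: [0.7, -0.6, 0.6]
grip_width: 0.006
grip_force: 0.0
```

```bash
python3 - <<'E'
from h import *
k,im,D=see('w6',())
o=manip.get_obs();print(o['t'],o['position'],o['tcp_rot'],o['ft_force'],o['grip_width'],o['grip_force'])
E
```

```text
9.3167 [0.55666294 0.2166508  0.05000452] [ 3.14121644e+00 -1.88289908e-05  1.65092706e+00] [-0.06765799  0.65213757 -0.7957263 ] 0.005110314594497967 0.0
```

Fingers closed fully with no grip force, so the bar is not between them; I'll look.

View pics/w6.png

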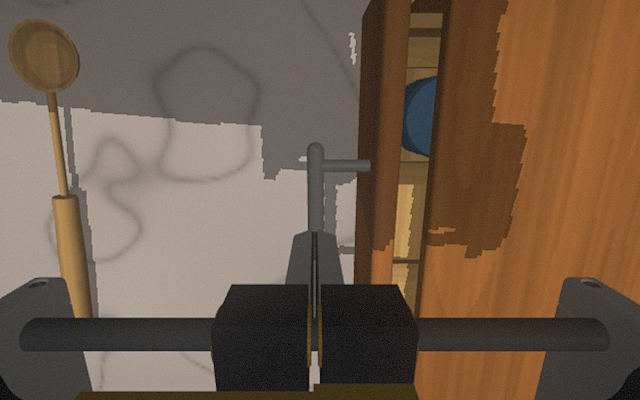

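send_rows([
  [[0, 0, 0, 0, 0, 0, 0.68], [0, 0, 0, 0, 0, 0, 0.68], [0, 0, 0, 0, 0, 0, 0.68], [0, 0, 0, 0, 0, 0, 0.68], [0, 0, 0.2, 0, 0, 0, 0.68], [0, 0, 0.36, 0, 0, 0, 0.68], [0, 0, 0.36, 0, 0, 0, 0.68], [0, 0, 0.36, 0, 0, 0, 0.68]],
])

```text
t: 9.98
position: [0.5557, 0.2165, 0.013]
tcp_rot: [-3.139, 0.0, 1.651]
ft_force: [-0.1, 0.1, 0.3]
grip_width: 0.319
grip_force: 0.0
```

send_rows([
  [[0, 0, 0, 0, 0, 0, 1], [0, 0, 0, 0, 0, 0, 1], [0, 0, 0, 0, 0, 0, 1], [0, 0, 0, 0, 0, 0, 1], [0, 0, 0, 0, 0, 0, 1], [0, 0, 0, 0, 0, 0, 1]],
])

```text
t: 10.48
position: [0.5574, 0.2168, 0.0149]
tcp_rot: [3.14, -0.0, 1.651]
ft_force: [0.2, -0.2, 4.8]
grip_width: 0.11
grip_force: 30.0
```

send_rows([
  [[0, -0.12, 0, 0, 0, 0, 1], [0, -0.3, 0, 0, 0, 0, 1], [0, -0.5, 0, 0, 0, 0, 1], [0, -0.7, 0, 0, 0, 0, 1], [0, -0.9, 0, 0, 0, 0, 1], [0, -1, 0, 0, 0, 0, 1], [0, -1, 0, 0, 0, 0, 1]],
])

```text
t: 11.07
position: [0.4559, 0.2082, 0.0148]
tcp_rot: [3.141, 0.001, 1.652]
ft_force: [-1.2, -2.8, 6.0]
grip_width: 0.108
grip_force: 30.0
```

send_rows([
  [[0, -0.1, 0, 0, 0, 0, 1], [0, -0.2, 0, 0, 0, 0, 1], [0, -0.3, 0, 0, 0, 0, 1], [0, -0.36, 0, 0, 0, 0, 1], [0, -0.36, 0, 0, 0, 0, 1]],
])

```text
t: 11.48
position: [0.4205, 0.2052, 0.0148]
tcp_rot: [3.141, 0.001, 1.652]
ft_force: [-0.3, -4.7, 9.0]
grip_width: 0.11
grip_force: 30.0
```

send_rows([
  [[0, -0.02, 0, 0, 0, 0, 1], [0, -0.04, 0, 0, 0, 0, 1], [0, -0.04, 0, 0, 0, 0, 1]],
])

```text
t: 11.73
position: [0.4207, 0.2053, 0.0149]
tcp_rot: [3.131, 0.001, 1.651]
ft_force: [13.4, -1.8, -4.2]
grip_width: 0.11
grip_force: 30.0
```

send_rows([
  [[0, 0.04, 0, 0, 0, 0, 1], [0, 0.04, 0, 0, 0, 0, 0.68], [0, 0.04, 0, 0, 0, 0, 0.68], [0, 0.04, 0, 0, 0, 0, 0.68], [0, 0.04, 0, 0, 0, 0, 0.68], [0, 0.04, -0.3, 0, 0, 0, 0.68], [0, 0.04, -0.7, 0, 0, 0, 0.68], [0, 0.04, -1, 0, 0, 0, 0.68], [0, 0.04, -1, 0, 0, 0, 0.68]],
])

```text
t: 12.48
position: [0.425, 0.207, 0.1201]
tcp_rot: [3.131, -0.002, 1.651]
ft_force: [0.4, -0.1, 0.4]
grip_width: 0.319
grip_force: 0.0
```

send_rows([
  [[0, 0, -1, 0, 0, 0.125, 0.2], [0, 0, -1, 0, 0, 0.125, 0.2], [0, 0, -1, 0, 0, 0.125, 0.2], [0, 0, -1, 0, 0, 0.125, 0.2], [0, 0, -1, 0, 0, 0.125, 0.2], [0, 0, -1, 0, 0, 0.125, 0.2], [0, 0, -1, 0, 0, 0.125, 0.2], [0, 0, -1, 0, 0, 0.125, 0.2], [0, 0, -1, 0, 0, 0.125, 0.2]],
])

```text
t: 13.23
position: [0.4203, 0.2057, 0.2128]
tcp_rot: [-3.14, 0.001, 0.867]
ft_force: [-0.0, 0.9, -0.5]
grip_width: 0.798
grip_force: 0.0
```

send_rows([
  [[0.85, 0.99, -0.6, 0, 0, 0.125, 0.2], [0.85, 0.99, -0.6, 0, 0, 0.125, 0.2], [0.85, 0.99, -0.6, 0, 0, 0.125, 0.2], [0.85, 0.99, -0.6, 0, 0, 0.125, 0.2], [0.85, 0.99, -0.6, 0, 0, 0.125, 0.2], [0.85, 0.99, -0.6, 0, 0, 0.125, 0.2], [0.85, 0.99, -0.6, 0, 0, 0.125, 0.2], [0.85, 0.99, -0.6, 0, 0, 0.125, 0.2], [0.85, 0.99, -0.6, 0, 0, 0.125, 0.2]],
])

```text
t: 13.98
position: [0.5512, 0.2063, 0.2731]
tcp_rot: [3.142, 0.001, 0.082]
ft_force: [-0.3, -0.5, 0.1]
grip_width: 0.802
grip_force: 0.0
```

```bash
python3 - <<'E'
from h import *
o=manip.get_obs();print(o['t'],o['position'],o['tcp_rot'],o['ft_force'],o['grip_width'])
k,im,D=see('w7',("ramekin_a",))
for r,c in D['ramekin_a']: print(r.round(0),round(c,2),*[np.round(v,4) for v in fit(k,r)],'drawer:',*[np.round(v,4) for v in fit(k,r,.022)])
E
```

```text
13.9833 [0.55123125 0.20631348 0.27314721] [3.14159168e+00 9.60617060e-04 8.20809474e-02] [-0.29274487 -0.516155    0.07363111] 0.801954832220146
[239. 175. 276. 218.] 0.9 [0.4946 0.2888] 1.2775 drawer: [0.5011 0.2851] 2.2998
[481. 190. 528. 229.] 0.83 [ 0.5052 -0.0985] 1.5101 drawer: [ 0.5111 -0.0837] 2.7842
[604. 197. 639. 244.] 0.79 [ 0.5018 -0.2888] 12.0028 drawer: [ 0.5078 -0.265 ] 13.5207
[544. 195. 596. 237.] 0.77 [ 0.5029 -0.2057] 1.4785 drawer: [ 0.5089 -0.1859] 2.8804
[510. 244. 558. 282.] 0.67 [ 0.4163 -0.1708] 1.6193 drawer: [ 0.4263 -0.1526] 2.6612
[200. 118. 428. 260.] 0.64 [0.5161 0.2035] 95.2727 drawer: [0.5217 0.204 ] 94.3141
[454. 237. 497. 276.] 0.62 [ 0.4212 -0.071 ] 1.3953 drawer: [ 0.4311 -0.0576] 2.5572
```

View pics/w7.png

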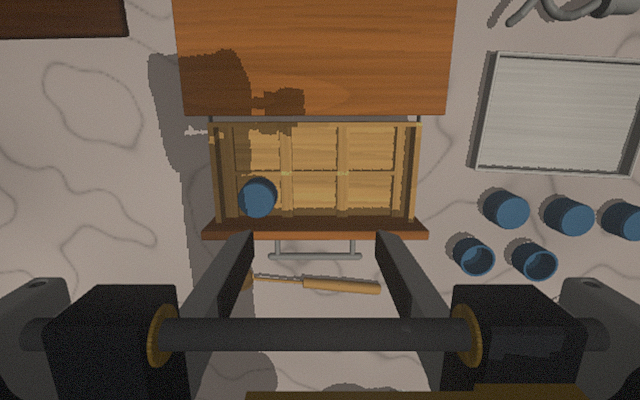

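```bash
cat >> h.py <<'E'
def blues(im,amin=150):
    "rects of blue blobs in an RGB picture"
    hsv=cv2.cvtColor(im,cv2.COLOR_RGB2HSV); m=((hsv[...,0]>97)&(hsv[...,0]<118)&(hsv[...,1]>100)&(hsv[...,2]>35)).astype(np.uint8)
    m=cv2.morphologyEx(m,cv2.MORPH_CLOSE,np.ones((5,5),np.uint8)); m=cv2.morphologyEx(m,cv2.MORPH_OPEN,np.ones((3,3),np.uint8))
    n,l,s,c=cv2.connectedComponentsWithStats(m); return [np.array([x,y,x+w,y+h],float) for x,y,w,h,A in s[1:] if A>amin]
def rd(name): return cv2.imread(f"pics/{name}.png")[:,:,::-1]
E
python3 - <<'E'
from h import *
for n in ('w1','w2','w7'):
    k=load(n)
    for r in blues(rd(n)):
        x,e=fit(k,r); 
        print(n,r,x.round(4),e.round(1), *( [fit(k,r,.022)] if x[1]>.2 else []))
im=rd('w7').mean(2)
for c in (262,312,314,316,370): print('col',c,'rows155-185',im[155:186,c].round(0).astype(int).tolist())
for r in (150,195): print('row',r,'cols276-300',im[r,274:300].round(0).astype(int).tolist(),'330-355',im[r,328:358].round(0).astype(int).tolist())
E
```

```text
w1 [436. 118. 526. 179.] [ 0.5426 -0.4396] 21.7
w1 [249. 141. 282. 174.] [ 0.502  -0.1021] 3.0
w1 [315. 149. 348. 181.] [ 0.4978 -0.2057] 3.3
w1 [378. 153. 410. 185.] [ 0.4988 -0.3062] 4.5
w1 [229. 191. 257. 211.] [ 0.4268 -0.0675] 9.5
w1 [288. 196. 320. 216.] [ 0.4259 -0.168 ] 9.5
w2 [487. 195. 517. 224.] [ 0.4996 -0.1125] 8.8
w2 [549. 201. 579. 230.] [ 0.4967 -0.2191] 11.0
w2 [608. 205. 640. 234.] [ 0.497  -0.3224] 12.3
w7 [243. 184. 275. 217.] [0.4882 0.2863] 4.1 (array([0.49492101, 0.28268308]), np.float64(5.101421246916402))
w7 [497. 198. 529. 229.] [ 0.4992 -0.1131] 9.5
w7 [562. 205. 594. 236.] [ 0.496  -0.2195] 12.1
w7 [624. 212. 640. 241.] [ 0.4925 -0.3088] 22.4
w7 [461. 246. 477. 267.] [ 0.4193 -0.0597] 15.1
col 262 rows155-185 [125, 127, 122, 121, 123, 120, 118, 123, 125, 124, 125, 124, 131, 127, 130, 87, 83, 117, 119, 124, 110, 85, 53, 49, 51, 40, 47, 47, 59, 62, 80]
col 312 rows155-185 [124, 124, 124, 120, 123, 125, 126, 126, 127, 122, 123, 122, 118, 119, 130, 91, 94, 123, 119, 124, 119, 113, 114, 124, 123, 113, 113, 111, 110, 122, 122]
col 314 rows155-185 [121, 119, 122,
[... 395 characters left out ...]
, 129, 112, 69, 94, 118, 117, 113, 115, 118, 118, 117, 113, 113, 117, 122, 123, 112, 111]
row 150 cols276-300 [119, 119, 117, 120, 105, 85, 114, 113, 119, 118, 115, 113, 115, 115, 110, 123, 126, 114, 105, 121, 120, 119, 119, 122, 117, 116] 330-355 [121, 123, 123, 118, 122, 118, 127, 127, 100, 82, 108, 116, 118, 121, 117, 116, 119, 121, 120, 121, 124, 124, 129, 128, 129, 128, 125, 124, 127, 123]
row 195 cols276-300 [48, 49, 48, 78, 121, 136, 115, 97, 112, 110, 116, 117, 121, 119, 115, 113, 120, 119, 115, 117, 131, 133, 132, 131, 132, 132] 330-355 [132, 130, 129, 130, 130, 135, 120, 72, 82, 101, 112, 111, 124, 120, 122, 118, 114, 117, 124, 125, 123, 131, 131, 126, 132, 122, 131, 127, 129, 128]
```

```bash
cat >> h.py <<'E'
YAW=.08
def disc(k,r,z=.038): return ray(k,[(r[0]+r[2]-1)/2,(r[1]+r[3]-1)/2],z)
def chest(p,c=None):  # offset from c in chest axes
    d=np.array(p)[:2]-c[:2]; return np.array([np.cos(YAW)*d[0]+np.sin(YAW)*d[1],-np.sin(YAW)*d[0]+np.cos(YAW)*d[1]])
E
python3 - <<'E'
from h import *
k=load('w7')
p=ray(k,(315.6,171.5),.03); c=p[:2]-.003*np.array([np.cos(YAW),np.sin(YAW)]); print('centre from battens',c.round(4))
for uv in ((287,150),(344.5,150),(287.5,195),(343.5,195)): print(chest(ray(k,uv,.03),c).round(4))
print('panel line pts',[chest(ray(k,uv,.089),c).round(4) for uv in ((204,237),(427,237))])
print('bar',[chest(ray(k,uv,.066),c).round(4) for uv in ((270,256),(361,256))])
print('drawer ramekin',chest(disc(k,[243,184,275,217],.06),c).round(4))
for n,rs in (('w1',[[249,141,282,174],[315,149,348,181],[378,153,410,185]]),('w2',[[487,195,517,224],[549,201,579,230]]),('w7',[[497,198,529,229],[562,205,594,236]])):
    for r in rs: print(n,disc(load(n),r).round(4))
k1,k7=load('w1'),load('w7')
f=lambda r:np.array([(r[0]+r[2]-1)/2,(r[1]+r[3]-1)/2])
for a,b,d in (([249,141,282,174],[497,198,529,229],[487,195,517,224]),([315,149,348,181],[562,205,594,236],[549,201,579,230])): print('top face 3-view',tri([k1,k7,load('w2')],[f(a),f(b),f(d)]).round(4))
for u in ([223,183,261,221],[454,237,497,276]): print('used1',fit(k1 if u[0]<300 else k7,u))
o=manip.get_obs();print(o['position'],o['tcp_rot'])
E
```

```text
centre from battens [0.5399 0.203 ]
[0.0349 0.042 ]
[ 0.0351 -0.0422]
[-0.0335  0.0427]
[-0.0333 -0.0427]
panel line pts [array([-0.0778,  0.1543]), array([-0.0772, -0.154 ])]
bar [array([-0.1178,  0.0676]), array([-0.1175, -0.0678])]
drawer ramekin [-0.0328  0.0818]
w1 [ 0.505  -0.1028  0.038 ]
w1 [ 0.5011 -0.2047  0.038 ]
w1 [ 0.5022 -0.3017  0.038 ]
w2 [ 0.5054 -0.1011  0.038 ]
w2 [ 0.5027 -0.2039  0.038 ]
w7 [ 0.5051 -0.1011  0.038 ]
w7 [ 0.5021 -0.2035  0.038 ]
top face 3-view [ 0.5047 -0.1025  0.036 ]
top face 3-view [ 0.5016 -0.2048  0.0367]
used1 (array([ 0.42505914, -0.06558957]), np.float64(0.4512008829017873))
used1 (array([ 0.42077017, -0.07106829]), np.float64(1.3359088331752673))
[0.55125245 0.20631843 0.27346021] [-3.14157484e+00  4.64822977e-04  8.15320499e-02]
```

send_rows([
  [[-0.237, 1, 0, 0, 0, 0, 0.2], [-0.237, 1, 0.3, 0, 0, 0, 0.2], [-0.237, 1, 0.3, 0, 0, 0, 0.2], [-0.237, 1, 0.3, 0, 0, 0, 0.2]],
])

```text
t: 14.42
position: [0.5339, 0.1015, 0.2409]
tcp_rot: [3.141, 0.005, 0.077]
ft_force: [0.0, -0.8, 0.1]
grip_width: 0.803
grip_force: 0.0
```

send_rows([
  [[-0.237, 1, 0.5, 0, 0, 0, 0.2], [-0.237, 1, 0.5, 0, 0, 0, 0.2], [-0.237, 1, 0.5, 0, 0, 0, 0.2], [-0.237, 1, 0.5, 0, 0, 0, 0.2]],
])

```text
t: 14.75
position: [0.5181, 0.0005, 0.1908]
tcp_rot: [-3.141, 0.005, 0.077]
ft_force: [0.8, 0.5, 0.2]
grip_width: 0.801
grip_force: 0.0
```

send_rows([
  [[-0.237, 1.0, 0.7, 0, 0, 0, 0.2], [-0.237, 1, 0.7, 0, 0, 0, 0.2], [-0.237, 1, 0.7, 0, 0, 0, 0.2], [-0.237, 1, 0.7, 0, 0, 0, 0.2], [-0.237, 1, 0.7, 0, 0, 0, 0.2], [-0.237, 1, 0.7, 0, 0, 0, 0.2]],
])

```text
t: 15.25
position: [0.5057, -0.0977, 0.1249]
tcp_rot: [3.141, -0.002, 0.081]
ft_force: [0.7, -0.0, 0.5]
grip_width: 0.801
grip_force: 0.0
```

```bash
cat >> h.py <<'E'
def hover(name,ramz=.038,goal=None,z=-.02):
    o=manip.get_obs();print(round(o['t'],2),o['position'].round(4),o['tcp_rot'].round(4),o['ft_force'].round(1),round(o['grip_width'],3))
    k,im,D=see(name)
    best=None
    for r in blues(im):
        p=disc(k,r,ramz)
        if 60>r[2]-r[0]>20: print('blob',r.astype(int),p.round(4)[:2])
    for r,c in D['ramekin_a']: print('net',r.round(0).astype(int),round(c,2),fit(k,r,ramz-.038)[0].round(4),fit(k,r,ramz-.038)[1].round(1))
    return o,k,im
E
python3 - <<'E'
from h import *
hover('w8')
E
```

```text
15.25 [ 0.5057 -0.0977  0.1249] [ 3.1414e+00 -1.8000e-03  8.1100e-02] [ 0.7 -0.   0.5] 0.801
blob [293 173 344 218] [ 0.504  -0.1018]
blob [393 182 443 229] [ 0.5017 -0.2035]
blob [489 189 537 235] [ 0.5027 -0.3016]
blob [254 243 304 272] [ 0.4323 -0.0656]
blob [348 251 377 281] [ 0.4295 -0.1556]
net [346 241 388 295] 0.94 [ 0.4177 -0.1635] 6.8
net [472 178 535 237] 0.92 [ 0.5023 -0.3011] 5.0
net [388 170 446 231] 0.89 [ 0.5024 -0.2068] 2.8
net [289 161 343 220] 0.67 [ 0.5051 -0.0995] 1.0
```

send_rows([
  [[-0.01, 0.035, 0.4, 0, 0, 0, 0.2], [-0.01, 0.035, 0.8, 0, 0, 0, 0.2], [-0.01, 0.035, 1, 0, 0, 0, 0.2], [-0.01, 0.035, 1, 0, 0, 0, 0.2]],
])

```text
t: 15.68
position: [0.5008, -0.0993, 0.0199]
tcp_rot: [-3.138, 0.007, 0.082]
ft_force: [-0.4, -0.1, -0.6]
grip_width: 0.799
grip_force: 0.0
```

send_rows([
  [[0, 0, 0.15, 0, 0, 0, 0.2], [0, 0, 0.3, 0, 0, 0, 0.2], [0, 0, 0.45, 0, 0, 0, 0.2], [0, 0, 0.45, 0, 0, 0, 0.2], [0, 0, 0.45, 0, 0, 0, 0.2]],
])

```text
t: 16.1
position: [0.5052, -0.1017, -0.0197]
tcp_rot: [3.141, -0.002, 0.081]
ft_force: [1.1, 0.3, 0.6]
grip_width: 0.802
grip_force: 0.0
```

send_rows([
  [[0, 0, 0, 0, 0, 0, 0.6], [0, 0, 0, 0, 0, 0, 0.6], [0, 0, 0, 0, 0, 0, 0.6], [0, 0, 0, 0, 0, 0, 0.6], [0, 0, 0, 0, 0, 0, 0.6], [0, 0, 0, 0, 0, 0, 0.6]],
])

```text
t: 16.6
position: [0.5048, -0.1022, -0.0201]
tcp_rot: [3.141, -0.002, 0.08]
ft_force: [-0.6, 0.8, 6.1]
grip_width: 0.58
grip_force: 30.0
```

send_rows([
  [[0, 0, -0.2, 0, 0, 0, 0.6], [0, 0, -0.5, 0, 0, 0, 0.6], [0, 0, -0.8, 0, 0, 0, 0.6], [0, 0, -1, 0, 0, 0, 0.6], [0, 0, -1, 0, 0, 0, 0.6]],
])

```text
t: 17.02
position: [0.5072, -0.1035, 0.0835]
tcp_rot: [3.137, -0.008, 0.08]
ft_force: [0.8, -0.4, -0.3]
grip_width: 0.578
grip_force: 30.0
```

send_rows([
  [[0.1, -0.2, -0.3, 0, 0, 0, 0.6], [0.2, -0.5, -0.6, 0, 0, 0, 0.6], [0.3, -0.8, -0.7, 0, 0, 0, 0.6], [0.3, -0.95, -0.7, 0, 0, 0, 0.6], [0.3, -0.95, -0.7, 0, 0, 0, 0.6]],
])

```text
t: 17.43
position: [0.5259, -0.0023, 0.1479]
tcp_rot: [-3.141, 0.001, 0.084]
ft_force: [0.2, -0.7, -0.9]
grip_width: 0.577
grip_force: 30.0
```

send_rows([
  [[0.1, -0.3, 0, 0, 0, 0, 0.6], [0.2, -0.6, 0, 0, 0, 0, 0.6], [0.3, -0.97, 0, 0, 0, 0, 0.6], [0.3, -0.97, 0, 0, 0, 0, 0.6]],
])

```text
t: 17.77
position: [0.5476, 0.0981, 0.1464]
tcp_rot: [-3.14, 0.003, 0.084]
ft_force: [0.5, 0.2, -1.0]
grip_width: 0.581
grip_force: 30.0
```

send_rows([
  [[0.1, -0.3, 0, 0, 0, 0, 0.6], [0.2, -0.6, 0, 0, 0, 0, 0.6], [0.35, -0.97, 0, 0, 0, 0, 0.6], [0.35, -0.97, 0, 0, 0, 0, 0.6]],
])

```text
t: 18.1
position: [0.5754, 0.1972, 0.1464]
tcp_rot: [-3.14, 0.002, 0.084]
ft_force: [0.0, 0.1, -1.8]
grip_width: 0.578
grip_force: 30.0
```

send_rows([
  [[0, -0.3, 0, 0, 0, 0, 0.6], [0, -0.6, 0, 0, 0, 0, 0.6], [0, -0.97, 0, 0, 0, 0, 0.6], [0, -0.97, 0, 0, 0, 0, 0.6], [0, -0.97, 0, 0, 0, 0, 0.6], [0, -0.97, 0, 0, 0, 0, 0.6]],
])

```text
t: 18.6
position: [0.5673, 0.2888, 0.1471]
tcp_rot: [3.14, 0.002, 0.08]
ft_force: [0.5, 0.4, -0.6]
grip_width: 0.579
grip_force: 30.0
```

```bash
python3 - <<'E'
from h import *
o,k,im=hover('w9'); calls([.5690,.2906,.003],.08)
print(proj(k,[o['position']+[0,0,.02]]))
E
```

```text
18.6 [0.5673 0.2888 0.1471] [3.1403e+00 2.4000e-03 7.9600e-02] [ 0.5  0.4 -0.6] 0.579
net [266 196 360 297] 0.94 [0.4914 0.284 ] 23.3
shift/0.1m [ 0.016 -0.02   1.449] turn/360 [ 0.0001  0.0002 -0.0003]
[[314.29301939 233.30003469]]
```

View pics/w9.png

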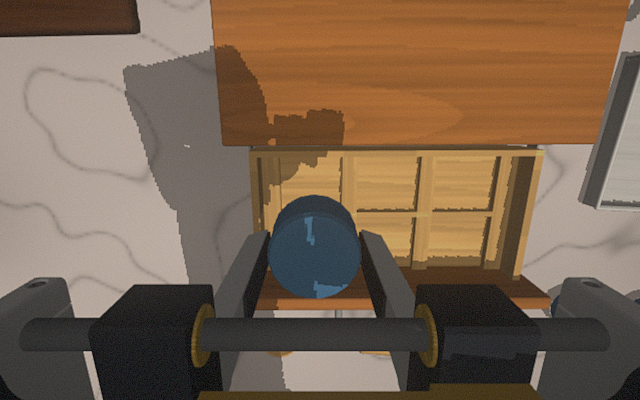

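```bash
python3 - <<'E'
from h import *
k=load('w9'); im=rd('w9')
hsv=cv2.cvtColor(np.ascontiguousarray(im),cv2.COLOR_RGB2HSV)
for r in (215,230,250,270): print(r,[(c,*hsv[r,c]) for c in list(range(258,276,2))+list(range(354,372,2))])
print([(r,*hsv[r,330]) for r in list(range(188,216,2))+list(range(288,304,2))])
print(fit2([k],[[266,196,362,298]]))
print(crect(k,.5673,.2888,.1471+.0201),crect(k,.5673,.2888,.1471+.0071))
E
```

```text
215 [(258, np.uint8(14), np.uint8(115), np.uint8(106)), (260, np.uint8(15), np.uint8(116), np.uint8(86)), (262, np.uint8(16), np.uint8(120), np.uint8(85)), (264, np.uint8(17), np.uint8(127), np.uint8(155)), (266, np.uint8(17), np.uint8(136), np.uint8(172)), (268, np.uint8(17), np.uint8(136), np.uint8(182)), (270, np.uint8(16), np.uint8(125), np.uint8(185)), (272, np.uint8(17), np.uint8(135), np.uint8(181)), (274, np.uint8(18), np.uint8(134), np.uint8(179)), (354, np.uint8(22), np.uint8(121), np.uint8(190)), (356, np.uint8(20), np.uint8(127), np.uint8(191)), (358, np.uint8(16), np.uint8(140), np.uint8(186)), (360, np.uint8(17), np.uint8(137), np.uint8(188)), (362, np.uint8(16), np.uint8(137), np.uint8(190)), (364, np.uint8(16), np.uint8(139), np.uint8(184)), (366, np.uint8(17), np.uint8(136), np.uint8(186)), (368, np.uint8(17), np.uint8(137), np.uint8(188)), (370, np.uint8(17), np.uint8(134), np.uint8(187))]
230 [(258, np.uint8(18), np.uint8(148), np.uint8(102)), (260, np.uint8(16), np.uint8(111), np.uint8(99)), (262, np.uint8(16), np.uint8(86), np.uint8(83)), (264, np.uint8(4), np.ui
[... 3121 characters left out ...]
3)), (212, np.uint8(124), np.uint8(31), np.uint8(57)), (214, np.uint8(111), np.uint8(59), np.uint8(69)), (288, np.uint8(102), np.uint8(116), np.uint8(128)), (290, np.uint8(102), np.uint8(116), np.uint8(127)), (292, np.uint8(104), np.uint8(117), np.uint8(124)), (294, np.uint8(104), np.uint8(125), np.uint8(137)), (296, np.uint8(8), np.uint8(106), np.uint8(77)), (298, np.uint8(12), np.uint8(151), np.uint8(108)), (300, np.uint8(14), np.uint8(164), np.uint8(159)), (302, np.uint8(13), np.uint8(162), np.uint8(165))]
(array([0.56332312, 0.28873323, 0.15715931]), np.float64(0.8263077532811849))
[264.3530543  193.38331177 364.60132533 302.8476054 ] [267.63362489 188.49951465 361.18443255 290.42423847]
```

send_rows([
  [[0.03, -0.02, 0.3, 0, 0, 0, 0.6], [0.03, -0.02, 0.6, 0, 0, 0, 0.6], [0.03, -0.02, 0.9, 0, 0, 0, 0.6], [0.03, -0.02, 1, 0, 0, 0, 0.6], [0.03, -0.02, 1, 0, 0, 0, 0.6], [0.03, -0.02, 1, 0, 0, 0, 0.6]],
])

```text
t: 19.2
position: [0.571, 0.2919, 0.0493]
tcp_rot: [3.142, -0.0, 0.079]
ft_force: [-0.0, -0.0, -0.6]
grip_width: 0.579
grip_force: 30.0
```

send_rows([
  [[0, 0, 0.1, 0, 0, 0, 0.6], [0, 0, 0.2, 0, 0, 0, 0.6], [0, 0, 0.22, 0, 0, 0, 0.6], [0, 0, 0.22, 0, 0, 0, 0.6]],
])

```text
t: 19.53
position: [0.5699, 0.2924, 0.026]
tcp_rot: [3.141, 0.001, 0.08]
ft_force: [-0.2, 1.3, -1.2]
grip_width: 0.584
grip_force: 30.0
```

send_rows([
  [[0, 0, 0.03, 0, 0, 0, 0.6], [0, 0, 0.06, 0, 0, 0, 0.6], [0, 0, 0.06, 0, 0, 0, 0.6]],
])

```text
t: 19.78
position: [0.5703, 0.2926, 0.0203]
tcp_rot: [3.141, 0.001, 0.08]
ft_force: [-0.0, 0.4, -1.3]
grip_width: 0.579
grip_force: 30.0
```

send_rows([
  [[0, 0, 0.03, 0, 0, 0, 0.6], [0, 0, 0.06, 0, 0, 0, 0.6], [0, 0, 0.06, 0, 0, 0, 0.6]],
])

```text
t: 20.03
position: [0.57, 0.2924, 0.014]
tcp_rot: [3.141, 0.001, 0.08]
ft_force: [-0.5, 0.3, -1.8]
grip_width: 0.579
grip_force: 30.0
```

send_rows([
  [[0, 0, 0.03, 0, 0, 0, 0.6], [0, 0.015, 0.03, 0, 0, 0, 0.6], [0, 0.015, 0.03, 0, 0, 0, 0.6]],
])

```text
t: 20.28
position: [0.5705, 0.2908, 0.0115]
tcp_rot: [3.141, 0.0, 0.08]
ft_force: [1.6, -0.0, -1.1]
grip_width: 0.581
grip_force: 30.0
```

send_rows([
  [[0, 0, 0.03, 0, 0, 0, 0.6], [0, 0, 0.03, 0, 0, 0, 0.6], [0, 0, 0.03, 0, 0, 0, 0.6]],
])

```text
t: 20.53
position: [0.5705, 0.2911, 0.0086]
tcp_rot: [3.142, 0.0, 0.08]
ft_force: [-0.6, -0.2, -1.2]
grip_width: 0.58
grip_force: 30.0
```

send_rows([
  [[0, 0, 0.03, 0, 0, 0, 0.6], [0, 0, 0.03, 0, 0, 0, 0.6], [0, 0, 0.03, 0, 0, 0, 0.6]],
])

```text
t: 20.78
position: [0.5704, 0.2911, 0.0055]
tcp_rot: [3.141, 0.001, 0.08]
ft_force: [0.5, -0.0, -1.2]
grip_width: 0.577
grip_force: 30.0
```

send_rows([
  [[0, 0, 0.02, 0, 0, 0, 0.6], [0, 0, 0.02, 0, 0, 0, 0.6], [0, 0, 0.02, 0, 0, 0, 0.6]],
])

```text
t: 21.03
position: [0.5705, 0.2911, 0.0036]
tcp_rot: [3.142, 0.0, 0.08]
ft_force: [-0.6, -0.7, -0.3]
grip_width: 0.576
grip_force: 30.0
```

send_rows([
  [[0, 0, 0.02, 0, 0, 0, 0.6], [0, 0, 0.02, 0, 0, 0, 0.6], [0, 0, 0.02, 0, 0, 0, 0.6]],
])

```text
t: 21.28
position: [0.571, 0.2912, 0.002]
tcp_rot: [-3.141, -0.001, 0.08]
ft_force: [0.7, -0.2, -0.2]
grip_width: 0.579
grip_force: 30.0
```

send_rows([
  [[0, 0, 0, 0, 0, 0, 0.28], [0, 0, 0, 0, 0, 0, 0.28], [0, 0, 0, 0, 0, 0, 0.28], [0, 0, 0, 0, 0, 0, 0.28], [0, 0, -0.2, 0, 0, 0, 0.28], [0, 0, -0.5, 0, 0, 0, 0.28], [0, 0, -0.8, 0, 0, 0, 0.28], [0, 0, -1, 0, 0, 0, 0.28], [0, 0, -1, 0, 0, 0, 0.28]],
])

```text
t: 22.03
position: [0.5742, 0.2923, 0.1078]
tcp_rot: [-3.139, -0.01, 0.08]
ft_force: [0.3, 1.2, 0.3]
grip_width: 0.717
grip_force: 0.0
```

send_rows([
  [[0, 1, -0.6, 0, 0, 0, 0.2], [0, 1, -0.6, 0, 0, 0, 0.2], [0, 1, -0.6, 0, 0, 0, 0.2], [0, 1, -0.6, 0, 0, 0, 0.2], [0, 1, -0.6, 0, 0, 0, 0.2]],
])

```text
t: 22.45
position: [0.5791, 0.1905, 0.1618]
tcp_rot: [-3.141, -0.001, 0.078]
ft_force: [-0.7, -0.6, -0.0]
grip_width: 0.799
grip_force: 0.0
```

```bash
python3 - <<'E'
from h import *
o,k,im=hover('w10',.06); c=np.array([.5399,.2030])
for r in blues(im):
    if 20<r[2]-r[0]<60: print('in drawer frame',chest(disc(k,r,.06),c).round(4), 'on worktop',disc(k,r).round(4))
calls([.502,-.204,.11],.08)
E
```

```text
22.45 [0.5791 0.1905 0.1618] [-3.1412e+00 -8.0000e-04  7.7700e-02] [-0.7 -0.6 -0. ] 0.799
blob [195 170 223 210] [0.5702 0.3011]
blob [201 234 228 264] [0.5029 0.296 ]
blob [609 250 640 290] [ 0.5129 -0.1671]
net [199 217 250 267] 0.94 [0.5038 0.2879] 3.5
net [587 239 640 290] 0.83 [ 0.5095 -0.1702] 13.1
net [193 158 249 214] 0.56 [0.5712 0.2913] 2.0
net [552 298 561 304] 0.42 [ 0.4546 -0.1162] 31.3
in drawer frame [0.038  0.0954] on worktop [0.5641 0.3083 0.038 ]
in drawer frame [-0.0295  0.0956] on worktop [0.4921 0.3028 0.038 ]
in drawer frame [-0.0565 -0.3668] on worktop [ 0.5029 -0.1922  0.038 ]
shift/0.1m [-1.07   3.885  0.502] turn/360 [-0.      0.0004  0.0001]
```

send_rows([
  [[-0.27, 0.97, 0, 0, 0, 0, 0.2], [-0.27, 0.97, 0, 0, 0, 0, 0.2], [-0.27, 0.97, 0, 0, 0, 0, 0.2], [-0.27, 0.97, 0, 0, 0, 0, 0.2]],
])

```text
t: 22.88
position: [0.558, 0.0911, 0.1598]
tcp_rot: [3.141, 0.003, 0.078]
ft_force: [-0.6, 0.2, -0.2]
grip_width: 0.804
grip_force: 0.0
```

send_rows([
  [[-0.27, 0.97, 0.1, 0, 0, 0, 0.2], [-0.27, 0.97, 0.1, 0, 0, 0, 0.2], [-0.27, 0.97, 0.1, 0, 0, 0, 0.2], [-0.27, 0.97, 0.1, 0, 0, 0, 0.2]],
])

```text
t: 23.22
position: [0.5393, -0.0072, 0.1499]
tcp_rot: [-3.141, 0.003, 0.078]
ft_force: [0.7, 0.6, 0.2]
grip_width: 0.797
grip_force: 0.0
```

send_rows([
  [[-0.27, 0.97, 0.1, 0, 0, 0, 0.2], [-0.27, 0.97, 0.1, 0, 0, 0, 0.2], [-0.27, 0.97, 0.1, 0, 0, 0, 0.2], [-0.27, 0.97, 0.1, 0, 0, 0, 0.2]],
])

```text
t: 23.55
position: [0.5209, -0.1057, 0.1405]
tcp_rot: [-3.141, 0.002, 0.078]
ft_force: [-0.0, 0.3, -0.1]
grip_width: 0.798
grip_force: 0.0
```

send_rows([
  [[-0.27, 0.97, 0.2, 0, 0, 0, 0.2], [-0.27, 0.97, 0.2, 0, 0, 0, 0.2], [-0.27, 0.97, 0.2, 0, 0, 0, 0.2], [-0.27, 0.97, 0.2, 0, 0, 0, 0.2], [-0.27, 0.97, 0.2, 0, 0, 0, 0.2], [-0.27, 0.97, 0.2, 0, 0, 0, 0.2]],
])

```text
t: 24.05
position: [0.5029, -0.2017, 0.1216]
tcp_rot: [-3.141, -0.0, 0.082]
ft_force: [0.3, -0.6, 0.2]
grip_width: 0.801
grip_force: 0.0
```

```bash
python3 - <<'E'
from h import *
o,k,im=hover('w11'); calls([.502,-.204,-.02],.08)
E
```

```text
24.05 [ 0.5029 -0.2017  0.1216] [-3.1406e+00 -1.0000e-04  8.2500e-02] [ 0.3 -0.6  0.2] 0.801
blob [291 177 343 220] [ 0.4987 -0.2044]
blob [388 179 439 227] [ 0.502  -0.3013]
blob [155 233 212 280] [ 0.4237 -0.0695]
blob [252 242 302 272] [ 0.4313 -0.1678]
net [156 222 216 278] 0.93 [ 0.4225 -0.0672] 2.5
net [293 164 344 218] 0.91 [ 0.5025 -0.2059] 3.1
net [382 168 440 228] 0.78 [ 0.5021 -0.3025] 2.9
net [252 232 304 288] 0.61 [ 0.4189 -0.1692] 2.6
shift/0.1m [-0.011  0.019  1.419] turn/360 [-0.     -0.0001  0.0004]
```

send_rows([
  [[-0.01, 0.025, 0.4, 0, 0, 0, 0.2], [-0.01, 0.025, 0.8, 0, 0, 0, 0.2], [-0.01, 0.025, 1, 0, 0, 0, 0.2], [-0.01, 0.025, 1, 0, 0, 0, 0.2]],
])

```text
t: 24.48
position: [0.4979, -0.2027, 0.0168]
tcp_rot: [-3.135, 0.008, 0.082]
ft_force: [-0.0, 0.1, 0.4]
grip_width: 0.8
grip_force: 0.0
```

send_rows([
  [[0, 0, 0.15, 0, 0, 0, 0.2], [0, 0, 0.3, 0, 0, 0, 0.2], [0, 0, 0.42, 0, 0, 0, 0.2], [0, 0, 0.42, 0, 0, 0, 0.2], [0, 0, 0.42, 0, 0, 0, 0.2]],
])

```text
t: 24.9
position: [0.5018, -0.2063, -0.0196]
tcp_rot: [3.141, -0.0, 0.081]
ft_force: [0.1, 0.6, 0.5]
grip_width: 0.8
grip_force: 0.0
```

send_rows([
  [[0, 0, 0, 0, 0, 0, 0.6], [0, 0, 0, 0, 0, 0, 0.6], [0, 0, 0, 0, 0, 0, 0.6], [0, 0, 0, 0, 0, 0, 0.6], [0, 0, 0, 0, 0, 0, 0.6], [0, 0, 0, 0, 0, 0, 0.6]],
])

```text
t: 25.4
position: [0.5018, -0.2066, -0.0193]
tcp_rot: [-3.142, -0.001, 0.08]
ft_force: [0.4, 3.4, 6.4]
grip_width: 0.58
grip_force: 30.0
```

send_rows([
  [[0, 0, -0.2, 0, 0, 0, 0.6], [0, 0, -0.5, 0, 0, 0, 0.6], [0, 0, -0.8, 0, 0, 0, 0.6], [0, 0, -1, 0, 0, 0, 0.6], [0, 0, -1, 0, 0, 0, 0.6]],
])

```text
t: 25.82
position: [0.5043, -0.2088, 0.0845]
tcp_rot: [3.135, -0.007, 0.08]
ft_force: [0.8, -0.3, -1.2]
grip_width: 0.581
grip_force: 30.0
```

send_rows([
  [[0.1, -0.2, -0.2, 0, 0, 0, 0.6], [0.2, -0.5, -0.4, 0, 0, 0, 0.6], [0.27, -0.8, -0.4, 0, 0, 0, 0.6], [0.27, -0.8, -0.4, 0, 0, 0, 0.6]],
])

```text
t: 26.15
position: [0.522, -0.1208, 0.1191]
tcp_rot: [-3.14, -0.0, 0.084]
ft_force: [-0.2, -0.3, -2.2]
grip_width: 0.578
grip_force: 30.0
```

send_rows([
  [[0.1, -0.3, -0.2, 0, 0, 0, 0.6], [0.2, -0.6, -0.4, 0, 0, 0, 0.6], [0.27, -0.8, -0.4, 0, 0, 0, 0.6], [0.27, -0.8, -0.4, 0, 0, 0, 0.6]],
])

```text
t: 26.48
position: [0.5427, -0.0402, 0.1591]
tcp_rot: [-3.141, -0.0, 0.084]
ft_force: [-0.3, -0.5, -1.9]
grip_width: 0.576
grip_force: 30.0
```

send_rows([
  [[0.1, -0.3, 0, 0, 0, 0, 0.6], [0.2, -0.6, 0, 0, 0, 0, 0.6], [0.27, -0.8, 0, 0, 0, 0, 0.6], [0.27, -0.8, 0, 0, 0, 0, 0.6]],
])

```text
t: 26.82
position: [0.5619, 0.0411, 0.1572]
tcp_rot: [-3.14, 0.003, 0.083]
ft_force: [-0.5, -0.1, -1.8]
grip_width: 0.573
grip_force: 30.0
```

send_rows([
  [[0.1, -0.3, 0, 0, 0, 0, 0.6], [0.2, -0.6, 0, 0, 0, 0, 0.6], [0.25, -0.78, 0, 0, 0, 0, 0.6], [0.25, -0.78, 0, 0, 0, 0, 0.6], [0.25, -0.78, 0, 0, 0, 0, 0.6], [0.25, -0.78, 0, 0, 0, 0, 0.6]],
])

```text
t: 27.32
position: [0.5808, 0.1172, 0.1584]
tcp_rot: [3.141, 0.002, 0.079]
ft_force: [-0.7, -0.2, -0.7]
grip_width: 0.579
grip_force: 30.0
```

```bash
python3 - <<'E'
from h import *
o,k,im=hover('w12'); calls([.5826,.1212,.002],.08)
E
```

```text
27.32 [0.5808 0.1172 0.1584] [3.1409e+00 2.2000e-03 7.9000e-02] [-0.7 -0.2 -0.7] 0.579
blob [139 158 172 208] [0.5697 0.2925]
blob [136 227 179 270] [0.4904 0.295 ]
net [133 214 194 272] 0.96 [0.4896 0.2945] 1.8
net [606 240 640 293] 0.91 [ 0.5006 -0.2781] 21.1
net [118 154 185 209] 0.72 [0.5669 0.3039] 0.7
net [270 194 360 299] 0.68 [0.5    0.1101] 25.8
net [508 293 549 317] 0.62 [ 0.437  -0.1747] 15.3
shift/0.1m [ 0.02  -0.039  1.571] turn/360 [ 0.0001  0.0002 -0.0003]
```

send_rows([
  [[0.02, -0.03, 0.3, 0, 0, 0, 0.6], [0.02, -0.03, 0.6, 0, 0, 0, 0.6], [0.02, -0.03, 0.9, 0, 0, 0, 0.6], [0.02, -0.03, 1, 0, 0, 0, 0.6], [0.02, -0.03, 1, 0, 0, 0, 0.6]],
])

```text
t: 27.83
position: [0.5804, 0.121, 0.0564]
tcp_rot: [-3.141, 0.007, 0.079]
ft_force: [-0.3, -0.2, -0.9]
grip_width: 0.574
grip_force: 30.0
```

send_rows([
  [[0, 0, 0.1, 0, 0, 0, 0.6], [0, 0, 0.25, 0, 0, 0, 0.6], [0, 0, 0.4, 0, 0, 0, 0.6], [0, 0, 0.42, 0, 0, 0, 0.6], [0, 0, 0.42, 0, 0, 0, 0.6], [0, 0, 0.42, 0, 0, 0, 0.6]],
])

```text
t: 28.33
position: [0.5846, 0.122, 0.0194]
tcp_rot: [3.141, -0.003, 0.08]
ft_force: [0.2, -0.6, -1.4]
grip_width: 0.584
grip_force: 30.0
```

send_rows([
  [[-0.02, 0.01, 0.03, 0, 0, 0, 0.6], [-0.02, 0.01, 0.06, 0, 0, 0, 0.6], [-0.02, 0.01, 0.09, 0, 0, 0, 0.6], [-0.02, 0.01, 0.12, 0, 0, 0, 0.6], [-0.02, 0.01, 0.145, 0, 0, 0, 0.6], [-0.02, 0.01, 0.165, 0, 0, 0, 0.6], [-0.02, 0.01, 0.175, 0, 0, 0, 0.6], [-0.02, 0.01, 0.175, 0, 0, 0, 0.6]],
])

```text
t: 29.0
position: [0.5837, 0.1211, 0.0027]
tcp_rot: [-3.142, -0.004, 0.08]
ft_force: [-0.8, 0.2, 8.5]
grip_width: 0.579
grip_force: 30.0
```

send_rows([
  [[0, 0, 0, 0, 0, 0, 0.28], [0, 0, 0, 0, 0, 0, 0.28], [0, 0, 0, 0, 0, 0, 0.28], [0, 0, 0, 0, 0, 0, 0.28], [0, 0, -0.2, 0, 0, 0, 0.28], [0, 0, -0.5, 0, 0, 0, 0.28], [0, 0, -0.8, 0, 0, 0, 0.28], [0, 0, -1, 0, 0, 0, 0.28], [0, 0, -1, 0, 0, 0, 0.28]],
])

```text
t: 29.75
position: [0.5848, 0.121, 0.1055]
tcp_rot: [3.141, -0.009, 0.08]
ft_force: [-0.3, -0.5, 0.2]
grip_width: 0.721
grip_force: 0.0
```

send_rows([
  [[-0.25, 0.9, -0.6, 0, 0, 0, 0.2], [-0.25, 0.9, -0.6, 0, 0, 0, 0.2], [-0.25, 0.9, -0.6, 0, 0, 0, 0.2], [-0.25, 0.9, -0.6, 0, 0, 0, 0.2], [-0.25, 0.9, -0.6, 0, 0, 0, 0.2]],
])

```text
t: 30.17
position: [0.5635, 0.0286, 0.1597]
tcp_rot: [-3.141, -0.0, 0.078]
ft_force: [0.2, -0.4, -0.4]
grip_width: 0.803
grip_force: 0.0
```

```bash
python3 - <<'E'
from h import *
o,k,im=hover('w13',.06); c=np.array([.5399,.2030])
for r in blues(im):
    if 20<r[2]-r[0]<60: print('in drawer frame',chest(disc(k,r,.06),c).round(4))
for r,cf in [(np.array(d['rect']),0) for d in manip.look_for('wrist','ramekin_a')]: print('net drawer frame',chest(fit(k,r,.022)[0],c).round(4))
calls([.502,-.302,.11],.08)
E
```

```text
30.17 [0.5635 0.0286 0.1597] [-3.1412 -0.      0.078 ] [ 0.2 -0.4 -0.4] 0.803
blob [207 138 238 162] [0.5979 0.1244]
blob [566 237 608 275] [ 0.512  -0.2791]
blob [360 282 387 307] [ 0.4451 -0.0488]
net [545 223 608 278] 0.95 [ 0.5103 -0.2812] 6.6
net [204 134 258 189] 0.77 [0.584  0.1181] 3.6
net [357 270 398 315] 0.77 [ 0.4369 -0.0565] 6.5
net [ 49 192 118 250] 0.73 [0.5022 0.2844] 2.2
net [ 34 132 106 187] 0.65 [0.5727 0.2902] 3.7
net [432 278 472 308] 0.62 [ 0.4427 -0.1476] 14.3
in drawer frame [ 0.0515 -0.083 ]
in drawer frame [-0.0664 -0.4783]
in drawer frame [-0.1146 -0.2435]
net drawer frame [-0.0682 -0.4803]
net drawer frame [ 0.0372 -0.0881]
net drawer frame [-0.1234 -0.2504]
net drawer frame [-0.0311  0.0842]
net drawer frame [0.0397 0.0843]
net drawer frame [-0.1249 -0.3417]
shift/0.1m [-0.871  3.264  0.48 ] turn/360 [-0.0002  0.0005  0.0002]
```

send_rows([
  [[-0.22, 0.81, 0, 0, 0, 0, 0.2], [-0.22, 0.81, 0, 0, 0, 0, 0.2], [-0.22, 0.81, 0, 0, 0, 0, 0.2], [-0.22, 0.81, 0, 0, 0, 0, 0.2]],
])

```text
t: 30.65
position: [0.5475, -0.0535, 0.1588]
tcp_rot: [-3.14, 0.002, 0.078]
ft_force: [-0.4, 0.2, 0.5]
grip_width: 0.799
grip_force: 0.0
```

send_rows([
  [[-0.22, 0.81, 0, 0, 0, 0, 0.2], [-0.22, 0.81, 0, 0, 0, 0, 0.2], [-0.22, 0.81, 0, 0, 0, 0, 0.2], [-0.22, 0.81, 0, 0, 0, 0, 0.2]],
])

```text
t: 30.98
position: [0.5326, -0.1354, 0.1594]
tcp_rot: [-3.14, 0.001, 0.079]
ft_force: [-0.3, 0.2, -0.3]
grip_width: 0.803
grip_force: 0.0
```

send_rows([
  [[-0.22, 0.81, 0.2, 0, 0, 0, 0.2], [-0.22, 0.81, 0.2, 0, 0, 0, 0.2], [-0.22, 0.81, 0.2, 0, 0, 0, 0.2], [-0.22, 0.81, 0.2, 0, 0, 0, 0.2]],
])

```text
t: 31.32
position: [0.5171, -0.2172, 0.1389]
tcp_rot: [-3.139, 0.002, 0.08]
ft_force: [0.5, -0.1, -0.5]
grip_width: 0.803
grip_force: 0.0
```

send_rows([
  [[-0.22, 0.82, 0.2, 0, 0, 0, 0.2], [-0.22, 0.82, 0.2, 0, 0, 0, 0.2], [-0.22, 0.82, 0.2, 0, 0, 0, 0.2], [-0.22, 0.82, 0.2, 0, 0, 0, 0.2], [-0.22, 0.82, 0.2, 0, 0, 0, 0.2], [-0.22, 0.82, 0.2, 0, 0, 0, 0.2]],
])

```text
t: 31.82
position: [0.5029, -0.2996, 0.1206]
tcp_rot: [-3.141, -0.001, 0.083]
ft_force: [0.5, -1.0, 1.0]
grip_width: 0.798
grip_force: 0.0
```

```bash
python3 - <<'E'
from h import *
o,k,im=hover('w14'); calls([.502,-.302,-.02],.08)
E
```

```text
31.82 [ 0.5029 -0.2996  0.1206] [-3.1413e+00 -5.0000e-04  8.2800e-02] [ 0.5 -1.   1. ] 0.798
blob [292 178 343 220] [ 0.4985 -0.3029]
blob [ 92 218 124 236] [ 0.4512 -0.0921]
blob [159 235 211 282] [ 0.4221 -0.1694]
net [295 161 344 221] 0.72 [ 0.5021 -0.3049] 3.6
net [159 226 218 281] 0.6 [ 0.419  -0.1683] 2.8
net [ 60 214 130 274] 0.57 [ 0.4224 -0.0661] 2.3
shift/0.1m [-0.01   0.018  1.408] turn/360 [ 0.     -0.0001  0.0004]
```

send_rows([
  [[-0.01, 0.03, 0.4, 0, 0, 0, 0.2], [-0.01, 0.03, 0.8, 0, 0, 0, 0.2], [-0.01, 0.03, 1, 0, 0, 0, 0.2], [-0.01, 0.03, 1, 0, 0, 0, 0.2]],
])

```text
t: 32.25
position: [0.498, -0.3008, 0.0151]
tcp_rot: [-3.134, 0.007, 0.081]
ft_force: [-1.5, 0.3, 0.0]
grip_width: 0.798
grip_force: 0.0
```

send_rows([
  [[0, 0, 0.15, 0, 0, 0, 0.2], [0, 0, 0.3, 0, 0, 0, 0.2], [0, 0, 0.41, 0, 0, 0, 0.2], [0, 0, 0.41, 0, 0, 0, 0.2], [0, 0, 0.41, 0, 0, 0, 0.2]],
])

```text
t: 32.67
position: [0.5016, -0.3048, -0.02]
tcp_rot: [3.141, -0.0, 0.081]
ft_force: [-0.2, -0.0, -0.4]
grip_width: 0.803
grip_force: 0.0
```

send_rows([
  [[0, 0, 0, 0, 0, 0, 0.6], [0, 0, 0, 0, 0, 0, 0.6], [0, 0, 0, 0, 0, 0, 0.6], [0, 0, 0, 0, 0, 0, 0.6], [0, 0, 0, 0, 0, 0, 0.6], [0, 0, 0, 0, 0, 0, 0.6]],
])

```text
t: 33.17
position: [0.5016, -0.3049, -0.0198]
tcp_rot: [-3.142, -0.001, 0.08]
ft_force: [-1.1, 2.6, 6.3]
grip_width: 0.582
grip_force: 30.0
```

send_rows([
  [[0, 0, -0.2, 0, 0, 0, 0.6], [0, 0, -0.5, 0, 0, 0, 0.6], [0, 0, -0.8, 0, 0, 0, 0.6], [0, 0, -1, 0, 0, 0, 0.6], [0, 0, -1, 0, 0, 0, 0.6]],
])

```text
t: 33.58
position: [0.5039, -0.3075, 0.0843]
tcp_rot: [3.134, -0.006, 0.08]
ft_force: [0.8, -0.3, -1.5]
grip_width: 0.583
grip_force: 30.0
```

send_rows([
  [[0.02, -0.2, -0.2, 0, 0, 0, 0.6], [0.05, -0.5, -0.4, 0, 0, 0, 0.6], [0.08, -0.83, -0.4, 0, 0, 0, 0.6], [0.08, -0.83, -0.4, 0, 0, 0, 0.6]],
])

```text
t: 33.92
position: [0.502, -0.2172, 0.1182]
tcp_rot: [-3.139, 0.001, 0.084]
ft_force: [-0.8, 0.3, -1.1]
grip_width: 0.577
grip_force: 30.0
```

send_rows([
  [[0.02, -0.3, -0.2, 0, 0, 0, 0.6], [0.05, -0.6, -0.4, 0, 0, 0, 0.6], [0.08, -0.83, -0.4, 0, 0, 0, 0.6], [0.08, -0.83, -0.4, 0, 0, 0, 0.6]],
])

```text
t: 34.25
position: [0.5037, -0.1353, 0.1585]
tcp_rot: [-3.141, 0.0, 0.084]
ft_force: [-0.5, 0.2, -0.3]
grip_width: 0.579
grip_force: 30.0
```

send_rows([
  [[0.02, -0.3, 0, 0, 0, 0, 0.6], [0.05, -0.6, 0, 0, 0, 0, 0.6], [0.08, -0.83, 0, 0, 0, 0, 0.6], [0.08, -0.83, 0, 0, 0, 0, 0.6]],
])

```text
t: 34.58
position: [0.504, -0.0522, 0.1569]
tcp_rot: [-3.14, 0.003, 0.083]
ft_force: [0.4, -0.5, -2.2]
grip_width: 0.583
grip_force: 30.0
```

send_rows([
  [[0.02, -0.3, 0, 0, 0, 0, 0.6], [0.05, -0.6, 0, 0, 0, 0, 0.6], [0.08, -0.83, 0, 0, 0, 0, 0.6], [0.08, -0.83, 0, 0, 0, 0, 0.6]],
])

```text
t: 34.92
position: [0.5057, 0.0304, 0.1574]
tcp_rot: [-3.141, 0.003, 0.083]
ft_force: [0.3, -0.3, -2.0]
grip_width: 0.579
grip_force: 30.0
```

send_rows([
  [[0.02, -0.3, 0, 0, 0, 0, 0.6], [0.05, -0.6, 0, 0, 0, 0, 0.6], [0.1, -0.86, 0, 0, 0, 0, 0.6], [0.1, -0.86, 0, 0, 0, 0, 0.6], [0.1, -0.86, 0, 0, 0, 0, 0.6], [0.1, -0.86, 0, 0, 0, 0, 0.6]],
])

```text
t: 35.42
position: [0.5094, 0.1136, 0.1582]
tcp_rot: [3.141, 0.002, 0.079]
ft_force: [-0.9, 0.4, -1.2]
grip_width: 0.579
grip_force: 30.0
```

```bash
python3 - <<'E'
from h import *
o,k,im=hover('w15',.06); calls([.5108,.1154,.002],.08)
E
```

```text
35.42 [0.5094 0.1136 0.1582] [3.1409e+00 1.6000e-03 7.9200e-02] [-0.9  0.4 -1.2] 0.579
blob [294  89 339 138] [0.5865 0.1178]
blob [129  93 163 140] [0.5705 0.283 ]
blob [128 159 175 208] [0.5035 0.282 ]
blob [435 247 465 276] [ 0.44   -0.0431]
net [289  85 341 145] 0.94 [0.5838 0.1183] 2.8
net [110  84 179 141] 0.9 [0.5724 0.2911] 2.9
net [125 152 191 212] 0.8 [0.5015 0.282 ] 1.5
net [505 246 564 291] 0.75 [ 0.4296 -0.1533] 6.5
net [429 235 482 285] 0.67 [ 0.4333 -0.0577] 4.8
net [271 194 362 298] 0.61 [0.4395 0.1054] 23.2
shift/0.1m [ 0.015 -0.018  1.567] turn/360 [ 0.0001  0.0001 -0.0003]
```

send_rows([
  [[0.01, -0.01, 0.3, 0, 0, 0, 0.6], [0.01, -0.01, 0.6, 0, 0, 0, 0.6], [0.01, -0.01, 0.9, 0, 0, 0, 0.6], [0.01, -0.01, 1, 0, 0, 0, 0.6], [0.01, -0.01, 1, 0, 0, 0, 0.6]],
])

```text
t: 35.93
position: [0.508, 0.1152, 0.0564]
tcp_rot: [-3.141, 0.006, 0.079]
ft_force: [-0.5, 0.3, -1.7]
grip_width: 0.577
grip_force: 30.0
```

send_rows([
  [[0, 0, 0.1, 0, 0, 0, 0.6], [0, 0, 0.25, 0, 0, 0, 0.6], [0, 0, 0.4, 0, 0, 0, 0.6], [0, 0, 0.42, 0, 0, 0, 0.6], [0, 0, 0.42, 0, 0, 0, 0.6], [0, 0, 0.42, 0, 0, 0, 0.6]],
])

```text
t: 36.43
position: [0.5118, 0.1161, 0.0187]
tcp_rot: [3.141, -0.002, 0.08]
ft_force: [0.7, 0.8, -1.1]
grip_width: 0.577
grip_force: 30.0
```

send_rows([
  [[-0.01, 0.01, 0.03, 0, 0, 0, 0.6], [-0.01, 0.01, 0.06, 0, 0, 0, 0.6], [-0.01, 0.01, 0.09, 0, 0, 0, 0.6], [-0.01, 0.01, 0.12, 0, 0, 0, 0.6], [-0.01, 0.01, 0.14, 0, 0, 0, 0.6], [-0.01, 0.01, 0.155, 0, 0, 0, 0.6], [-0.01, 0.01, 0.165, 0, 0, 0, 0.6], [-0.01, 0.01, 0.165, 0, 0, 0, 0.6]],
])

```text
t: 37.1
position: [0.5111, 0.1153, 0.0022]
tcp_rot: [-3.142, -0.003, 0.08]
ft_force: [-0.1, -0.4, 4.5]
grip_width: 0.578
grip_force: 30.0
```

send_rows([
  [[0, 0, 0, 0, 0, 0, 0.28], [0, 0, 0, 0, 0, 0, 0.28], [0, 0, 0, 0, 0, 0, 0.28], [0, 0, 0, 0, 0, 0, 0.28], [0, 0, -0.2, 0, 0, 0, 0.28], [0, 0, -0.5, 0, 0, 0, 0.28], [0, 0, -0.8, 0, 0, 0, 0.28], [0, 0, -1, 0, 0, 0, 0.28], [0, 0, -1, 0, 0, 0, 0.28]],
])

```text
t: 37.85
position: [0.5131, 0.1152, 0.1057]
tcp_rot: [3.141, -0.009, 0.08]
ft_force: [0.6, -0.3, -0.2]
grip_width: 0.716
grip_force: 0.0
```

send_rows([
  [[0, 0.3, -1, 0, 0, 0, 0.2], [0, 0.3, -1, 0, 0, 0, 0.2], [0, 0.3, -1, 0, 0, 0, 0.2], [0, 0.3, -1, 0, 0, 0, 0.2], [0, 0.3, -1, 0, 0, 0, 0.2]],
])

```text
t: 38.27
position: [0.5122, 0.085, 0.2006]
tcp_rot: [3.142, -0.001, 0.08]
ft_force: [-0.3, 0.7, -0.9]
grip_width: 0.8
grip_force: 0.0
```

```bash
python3 - <<'E'
from h import *
o,k,im=hover('w16',.06); c=np.array([.5399,.2030])
for d in manip.look_for('wrist','ramekin_a'): 
    x,e=fit(k,d['rect'],.022)
    print('net drawer frame',chest(x,c).round(4),round(float(e),1))
kt,imt,D=see('t16',('ramekin_a','pan'),'top')
for r,cf in D['ramekin_a']: print('top',r.round(0),*fit(kt,r))
calls([.422,-.067,.12],.08)
E
```

```text
38.27 [0.5122 0.085  0.2006] [ 3.1416e+00 -8.0000e-04  7.9500e-02] [-0.3  0.7 -0.9] 0.8
blob [127 154 167 198] [0.5035 0.28  ]
blob [267 161 312 201] [0.5107 0.1143]
blob [406 235 432 254] [ 0.443  -0.0505]
blob [479 241 500 259] [ 0.4426 -0.1395]
net [401 224 443 269] 0.94 [ 0.4322 -0.0612] 5.5
net [108  87 170 138] 0.9 [0.5727 0.2919] 2.6
net [265  91 312 141] 0.88 [0.5828 0.119 ] 2.2
net [269 152 313 203] 0.88 [0.5116 0.1122] 1.9
net [468 233 519 278] 0.68 [ 0.4277 -0.1576] 4.3
net [118 146 179 202] 0.61 [0.5017 0.2852] 2.2
net drawer frame [-0.1284 -0.2547] 5.5
net drawer frame [0.0398 0.0859] 2.6
net drawer frame [ 0.036  -0.0872] 2.2
net drawer frame [-0.0355 -0.0883] 1.9
net drawer frame [-0.1406 -0.3505] 4.3
net drawer frame [-0.0315  0.0849] 2.2
top [356. 240. 376. 267.] [ 0.42179831 -0.16570381] 2.2821502132526916
shift/0.1m [-1.007  1.449  0.791] turn/360 [-0.0001  0.0005  0.0001]
```

View pics/w16.png

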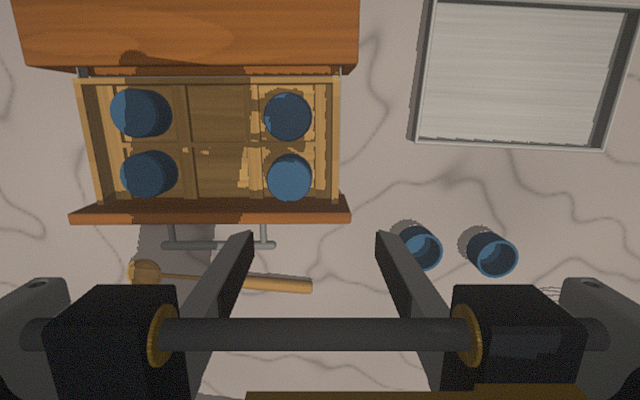

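send_rows([
  [[-0.5, 0.72, 0.4, 0, 0, 0, 0.2], [-0.5, 0.72, 0.4, 0, 0, 0, 0.2], [-0.5, 0.72, 0.4, 0, 0, 0, 0.2], [-0.5, 0.72, 0.4, 0, 0, 0, 0.2]],
])

```text
t: 38.9
position: [0.4654, 0.0084, 0.1582]
tcp_rot: [-3.14, 0.004, 0.077]
ft_force: [-0.2, -0.1, 0.8]
grip_width: 0.801
grip_force: 0.0
```

send_rows([
  [[-0.5, 0.72, 0.4, 0, 0, 0, 0.2], [-0.5, 0.72, 0.4, 0, 0, 0, 0.2], [-0.5, 0.72, 0.4, 0, 0, 0, 0.2], [-0.5, 0.72, 0.4, 0, 0, 0, 0.2], [-0.5, 0.72, 0.4, 0, 0, 0, 0.2], [-0.5, 0.72, 0.4, 0, 0, 0, 0.2]],
])

```text
t: 39.4
position: [0.4252, -0.0657, 0.1218]
tcp_rot: [3.141, -0.002, 0.081]
ft_force: [-0.2, 0.3, -0.2]
grip_width: 0.802
grip_force: 0.0
```

```bash
python3 - <<'E'
from h import *
k=load('w16'); print('pan near corners',ray(k,(415,143),.02).round(3),ray(k,(605,151),.02).round(3))
k1=load('w1'); print('pan w1',[ray(k1,u,.02).round(3) for u in ((227,119),(384,121),(223,1),(392,1))])
o,k,im=hover('w17'); calls([.422,-.067,-.02],.08)
for x,y in ((.422,-.067),(.418,-.169)): print('pred',crect(k,x,y).round(0))
E
```

```text
pan near corners [ 0.562 -0.038  0.02 ] [ 0.572 -0.28   0.02 ]
pan w1 [array([ 0.556, -0.04 ,  0.02 ]), array([ 0.572, -0.281,  0.02 ]), array([ 0.716, -0.035,  0.02 ]), array([ 0.734, -0.27 ,  0.02 ])]
39.4 [ 0.4252 -0.0657  0.1218] [ 3.1412e+00 -1.8000e-03  8.1200e-02] [-0.2  0.3 -0.2] 0.802
blob [288 174 337 208] [ 0.4284 -0.0634]
blob [389 180 429 221] [ 0.4264 -0.1606]
net [288 165 341 224] 0.9 [ 0.4204 -0.0665] 1.2
net [ 82  51 161 121] 0.8 [0.5102 0.1254] 2.4
net [ 67   1 152  38] 0.72 [0.5644 0.1313] 23.6
net [382 174 442 231] 0.61 [ 0.4197 -0.1692] 1.5
shift/0.1m [-0.034  0.011  1.417] turn/360 [ 0.0001 -0.0003  0.0003]
pred [287. 163. 343. 223.]
pred [380. 174. 443. 234.]
```

send_rows([
  [[-0.04, 0.01, 0.4, 0, 0, 0, 0.2], [-0.04, 0.01, 0.8, 0, 0, 0, 0.2], [-0.04, 0.01, 1, 0, 0, 0, 0.2], [-0.04, 0.01, 1, 0, 0, 0, 0.2]],
])

```text
t: 39.83
position: [0.4165, -0.0652, 0.0168]
tcp_rot: [-3.137, 0.008, 0.082]
ft_force: [0.8, 0.1, -0.8]
grip_width: 0.803
grip_force: 0.0
```

send_rows([
  [[0, 0, 0.15, 0, 0, 0, 0.2], [0, 0, 0.3, 0, 0, 0, 0.2], [0, 0, 0.41, 0, 0, 0, 0.2], [0, 0, 0.41, 0, 0, 0, 0.2], [0, 0, 0.41, 0, 0, 0, 0.2]],
])

```text
t: 40.25
position: [0.4211, -0.0677, -0.019]
tcp_rot: [3.141, -0.001, 0.081]
ft_force: [0.7, 0.0, 0.2]
grip_width: 0.8
grip_force: 0.0
```

send_rows([
  [[0, 0, 0, 0, 0, 0, 0.6], [0, 0, 0, 0, 0, 0, 0.6], [0, 0, 0, 0, 0, 0, 0.6], [0, 0, 0, 0, 0, 0, 0.6], [0, 0, 0, 0, 0, 0, 0.6], [0, 0, 0, 0, 0, 0, 0.6]],
])

```text
t: 40.75
position: [0.4207, -0.0677, -0.0192]
tcp_rot: [3.141, -0.001, 0.08]
ft_force: [-0.7, 1.8, 6.9]
grip_width: 0.584
grip_force: 30.0
```

send_rows([
  [[0, 0, -0.2, 0, 0, 0, 0.6], [0, 0, -0.5, 0, 0, 0, 0.6], [0, 0, -0.8, 0, 0, 0, 0.6], [0, 0, -1, 0, 0, 0, 0.6], [0, 0, -1, 0, 0, 0, 0.6]],
])

```text
t: 41.17
position: [0.4231, -0.0691, 0.0842]
tcp_rot: [3.137, -0.008, 0.08]
ft_force: [0.7, -0.4, -1.3]
grip_width: 0.583
grip_force: 30.0
```

send_rows([
  [[0.2, 0.06, 0, 0, 0, 0, 0.6], [0.5, 0.12, 0, 0, 0, 0, 0.6], [0.73, 0.19, 0, 0, 0, 0, 0.6], [0.73, 0.19, 0, 0, 0, 0, 0.6]],
])

```text
t: 41.5
position: [0.4965, -0.0816, 0.0786]
tcp_rot: [3.141, -0.0, 0.08]
ft_force: [-0.6, -0.8, -0.8]
grip_width: 0.581
grip_force: 30.0
```

send_rows([
  [[0.3, 0.06, 0, 0, 0, 0, 0.6], [0.6, 0.12, 0, 0, 0, 0, 0.6], [0.73, 0.19, 0, 0, 0, 0, 0.6], [0.73, 0.19, 0, 0, 0, 0, 0.6]],
])

```text
t: 41.83
position: [0.5693, -0.0944, 0.0784]
tcp_rot: [-3.141, 0.001, 0.08]
ft_force: [-0.1, -0.1, -0.8]
grip_width: 0.584
grip_force: 30.0
```

send_rows([
  [[0.3, 0.06, 0, 0, 0, 0, 0.6], [0.6, 0.12, 0, 0, 0, 0, 0.6], [0.73, 0.19, 0, 0, 0, 0, 0.6], [0.73, 0.19, 0, 0, 0, 0, 0.6], [0.73, 0.19, 0, 0, 0, 0, 0.6], [0.73, 0.19, 0, 0, 0, 0, 0.6]],
])

```text
t: 42.33
position: [0.6406, -0.1063, 0.0787]
tcp_rot: [-3.14, 0.003, 0.08]
ft_force: [-0.2, -0.8, -1.7]
grip_width: 0.586
grip_force: 30.0
```

send_rows([
  [[0, 0, 0.2, 0, 0, 0, 0.6], [0, 0, 0.4, 0, 0, 0, 0.6], [0, 0, 0.6, 0, 0, 0, 0.6], [0, 0, 0.8, 0, 0, 0, 0.6], [0, 0, 0.87, 0, 0, 0, 0.6], [0, 0, 0.87, 0, 0, 0, 0.6], [0, 0, 0.87, 0, 0, 0, 0.6]],
])

```text
t: 42.92
position: [0.6422, -0.1067, -0.0068]
tcp_rot: [-3.141, 0.0, 0.08]
ft_force: [0.4, 0.7, -0.6]
grip_width: 0.586
grip_force: 30.0
```

send_rows([
  [[0, 0, 0.02, 0, 0, 0, 0.6], [0, 0, 0.04, 0, 0, 0, 0.6], [0, 0, 0.06, 0, 0, 0, 0.6], [0, 0, 0.075, 0, 0, 0, 0.6], [0, 0, 0.085, 0, 0, 0, 0.6], [0, 0, 0.095, 0, 0, 0, 0.6], [0, 0, 0.095, 0, 0, 0, 0.6]],
])

```text
t: 43.5
position: [0.6428, -0.1069, -0.0162]
tcp_rot: [-3.142, 0.0, 0.08]
ft_force: [-1.9, 0.8, 3.3]
grip_width: 0.586
grip_force: 30.0
```

send_rows([
  [[0, 0, 0, 0, 0, 0, 0.28], [0, 0, 0, 0, 0, 0, 0.28], [0, 0, 0, 0, 0, 0, 0.28], [0, 0, 0, 0, 0, 0, 0.28], [0, 0, -0.2, 0, 0, 0, 0.28], [0, 0, -0.5, 0, 0, 0, 0.28], [0, 0, -0.8, 0, 0, 0, 0.28], [0, 0, -1, 0, 0, 0, 0.28], [0, 0, -1, 0, 0, 0, 0.28]],
])

```text
t: 44.25
position: [0.6465, -0.1081, 0.0892]
tcp_rot: [3.138, -0.009, 0.08]
ft_force: [0.3, -0.3, 0.8]
grip_width: 0.719
grip_force: 0.0
```

send_rows([
  [[-0.76, 0.15, -0.13, 0, 0, 0, 0.2], [-0.76, 0.15, -0.13, 0, 0, 0, 0.2], [-0.76, 0.15, -0.13, 0, 0, 0, 0.2], [-0.76, 0.15, -0.13, 0, 0, 0, 0.2]],
])

```text
t: 44.58
position: [0.5665, -0.1279, 0.095]
tcp_rot: [-3.141, 0.002, 0.079]
ft_force: [0.6, 0.6, 0.6]
grip_width: 0.797
grip_force: 0.0
```

send_rows([
  [[-0.76, 0.15, -0.13, 0, 0, 0, 0.2], [-0.76, 0.15, -0.13, 0, 0, 0, 0.2], [-0.76, 0.15, -0.13, 0, 0, 0, 0.2], [-0.76, 0.15, -0.13, 0, 0, 0, 0.2]],
])

```text
t: 44.92
position: [0.4938, -0.1493, 0.1092]
tcp_rot: [3.141, -0.001, 0.079]
ft_force: [-1.1, -0.0, 0.1]
grip_width: 0.798
grip_force: 0.0
```

send_rows([
  [[-0.76, 0.15, -0.13, 0, 0, 0, 0.2], [-0.76, 0.15, -0.13, 0, 0, 0, 0.2], [-0.76, 0.15, -0.13, 0, 0, 0, 0.2], [-0.76, 0.15, -0.13, 0, 0, 0, 0.2], [-0.76, 0.15, -0.13, 0, 0, 0, 0.2], [-0.76, 0.15, -0.13, 0, 0, 0, 0.2]],
])

```text
t: 45.42
position: [0.4205, -0.17, 0.1224]
tcp_rot: [3.142, -0.0, 0.081]
ft_force: [-1.3, -0.3, 0.3]
grip_width: 0.802
grip_force: 0.0
```

```bash
python3 - <<'E'
from h import *
o,k,im=hover('w18'); calls([.419,-.169,-.02],.08)
E
```

```text
45.42 [ 0.4205 -0.17    0.1224] [ 3.1416e+00 -5.0000e-04  8.1400e-02] [-1.3 -0.3  0.3] 0.802
blob [ 0  0 32 21] [0.5615 0.0976]
blob [  0  40  50 104] [0.5123 0.0983]
blob [286 168 326 201] [ 0.4295 -0.1607]
net [  3  35  52 103] 0.91 [0.5124 0.1075] 24.9
net [287 164 340 220] 0.75 [ 0.4185 -0.1697] 2.3
net [ 1  0 32 22] 0.63 [0.5579 0.1088] 37.1
shift/0.1m [-0.01  -0.008  1.422] turn/360 [-0.      0.      0.0002]
```

send_rows([
  [[-0.01, 0, 0.4, 0, 0, 0, 0.2], [-0.01, 0, 0.8, 0, 0, 0, 0.2], [-0.01, 0, 1, 0, 0, 0, 0.2], [-0.01, 0, 1, 0, 0, 0, 0.2]],
])

```text
t: 45.85
position: [0.4148, -0.1671, 0.0173]
tcp_rot: [-3.135, 0.008, 0.081]
ft_force: [-1.2, 0.1, -0.1]
grip_width: 0.798
grip_force: 0.0
```

send_rows([
  [[0, 0, 0.15, 0, 0, 0, 0.2], [0, 0, 0.3, 0, 0, 0, 0.2], [0, 0, 0.42, 0, 0, 0, 0.2], [0, 0, 0.42, 0, 0, 0, 0.2], [0, 0, 0.42, 0, 0, 0, 0.2]],
])

```text
t: 46.27
position: [0.419, -0.1704, -0.0189]
tcp_rot: [3.141, -0.001, 0.081]
ft_force: [0.2, -0.2, 0.8]
grip_width: 0.8
grip_force: 0.0
```

send_rows([
  [[0, 0, 0, 0, 0, 0, 0.6], [0, 0, 0, 0, 0, 0, 0.6], [0, 0, 0, 0, 0, 0, 0.6], [0, 0, 0, 0, 0, 0, 0.6], [0, 0, 0, 0, 0, 0, 0.6], [0, 0, 0, 0, 0, 0, 0.6]],
])

```text
t: 46.77
position: [0.4188, -0.1704, -0.0187]
tcp_rot: [3.141, -0.001, 0.08]
ft_force: [-0.9, 1.6, 6.6]
grip_width: 0.593
grip_force: 30.0
```

send_rows([
  [[0, 0, -0.2, 0, 0, 0, 0.6], [0, 0, -0.5, 0, 0, 0, 0.6], [0, 0, -0.8, 0, 0, 0, 0.6], [0, 0, -1, 0, 0, 0, 0.6], [0, 0, -1, 0, 0, 0, 0.6]],
])

```text
t: 47.18
position: [0.421, -0.1723, 0.0849]
tcp_rot: [3.135, -0.007, 0.08]
ft_force: [0.6, -1.0, -0.6]
grip_width: 0.595
grip_force: 30.0
```

send_rows([
  [[0.2, 0.06, 0, 0, 0, 0, 0.6], [0.5, 0.12, 0, 0, 0, 0, 0.6], [0.74, 0.19, 0, 0, 0, 0, 0.6], [0.74, 0.19, 0, 0, 0, 0, 0.6]],
])

```text
t: 47.52
position: [0.4958, -0.1838, 0.079]
tcp_rot: [3.141, -0.0, 0.081]
ft_force: [-0.1, 0.6, -0.1]
grip_width: 0.594
grip_force: 30.0
```

send_rows([
  [[0.3, 0.06, 0, 0, 0, 0, 0.6], [0.6, 0.12, 0, 0, 0, 0, 0.6], [0.74, 0.19, 0, 0, 0, 0, 0.6], [0.74, 0.19, 0, 0, 0, 0, 0.6]],
])

```text
t: 47.85
position: [0.5696, -0.1965, 0.0787]
tcp_rot: [-3.141, 0.001, 0.081]
ft_force: [1.1, -0.6, -0.8]
grip_width: 0.597
grip_force: 30.0
```

send_rows([
  [[0.3, 0.06, 0, 0, 0, 0, 0.6], [0.6, 0.12, 0, 0, 0, 0, 0.6], [0.74, 0.2, 0, 0, 0, 0, 0.6], [0.74, 0.2, 0, 0, 0, 0, 0.6], [0.74, 0.2, 0, 0, 0, 0, 0.6], [0.74, 0.2, 0, 0, 0, 0, 0.6]],
])

```text
t: 48.35
position: [0.6419, -0.2095, 0.0791]
tcp_rot: [-3.14, 0.003, 0.08]
ft_force: [-1.3, -0.5, -0.7]
grip_width: 0.592
grip_force: 30.0
```

send_rows([
  [[0, 0, 0.2, 0, 0, 0, 0.6], [0, 0, 0.4, 0, 0, 0, 0.6], [0, 0, 0.6, 0, 0, 0, 0.6], [0, 0, 0.8, 0, 0, 0, 0.6], [0, 0, 0.87, 0, 0, 0, 0.6], [0, 0, 0.87, 0, 0, 0, 0.6], [0, 0, 0.87, 0, 0, 0, 0.6]],
])

```text
t: 48.93
position: [0.6435, -0.21, -0.0063]
tcp_rot: [-3.141, 0.0, 0.08]
ft_force: [-0.3, 0.2, 0.0]
grip_width: 0.589
grip_force: 30.0
```

send_rows([
  [[0, 0, 0.02, 0, 0, 0, 0.6], [0, 0, 0.04, 0, 0, 0, 0.6], [0, 0, 0.06, 0, 0, 0, 0.6], [0, 0, 0.075, 0, 0, 0, 0.6], [0, 0, 0.085, 0, 0, 0, 0.6], [0, 0, 0.095, 0, 0, 0, 0.6], [0, 0, 0.095, 0, 0, 0, 0.6]],
])

```text
t: 49.52
position: [0.6441, -0.2102, -0.0156]
tcp_rot: [-3.141, 0.0, 0.08]
ft_force: [-2.3, 0.9, 3.5]
grip_width: 0.594
grip_force: 30.0
```

send_rows([
  [[0, 0, 0, 0, 0, 0, 0.28], [0, 0, 0, 0, 0, 0, 0.28], [0, 0, 0, 0, 0, 0, 0.28], [0, 0, 0, 0, 0, 0, 0.28], [0, 0, -0.2, 0, 0, 0, 0.28], [0, 0, -0.5, 0, 0, 0, 0.28], [0, 0, -0.8, 0, 0, 0, 0.28], [0, 0, -1, 0, 0, 0, 0.28], [0, 0, -1, 0, 0, 0, 0.28]],
])

```text
t: 50.27
position: [0.6476, -0.2119, 0.0899]
tcp_rot: [3.136, -0.009, 0.08]
ft_force: [0.5, -0.7, 0.7]
grip_width: 0.722
grip_force: 0.0
```

send_rows([
  [[0, -0.5, -1, 0, 0, 0, 0.28], [0, -0.5, -1, 0, 0, 0, 0.28], [0, -0.5, -1, 0, 0, 0, 0.28], [0, -0.5, -1, 0, 0, 0, 0.28], [0, -0.5, -1, 0, 0, 0, 0.28]],
])

```text
t: 50.68
position: [0.6408, -0.16, 0.1847]
tcp_rot: [3.14, -0.002, 0.081]
ft_force: [0.1, -0.0, -0.1]
grip_width: 0.718
grip_force: 0.0
```

```bash
python3 - <<'E'
from h import *
o,k,im=hover('w19',.041); c=np.array([.5399,.2030])
kt,imt,D=see('t19',('ramekin_a',),'top')
for r,cf in D['ramekin_a']: print('top',r.round(0),round(cf,2),fit(kt,r,.003)[0].round(3),'drawer',chest(fit(kt,r,.022)[0],c).round(3))
calls([.3934,.1912,.14],.08)
E
```

```text
50.68 [ 0.6408 -0.16    0.1847] [ 3.1403e+00 -2.2000e-03  8.1300e-02] [ 0.1 -0.  -0.1] 0.718
blob [250 155 290 184] [ 0.6506 -0.1072]
blob [334 158 365 192] [ 0.6516 -0.2004]
blob [ 46 190  99 235] [0.5785 0.129 ]
net [ 49 185 111 236] 0.98 [0.5751 0.1308] 2.1
net [248 146 295 195] 0.94 [ 0.6463 -0.1084] 1.4
net [ 63 236 120 289] 0.6 [0.5027 0.1248] 2.8
net [334 155 379 203] 0.57 [ 0.6439 -0.2116] 2.2
net [202  16 354  68] 0.46 [ 0.7876 -0.1072] 51.6
top [237. 206. 266. 231.] 0.95 [0.511 0.113] drawer [-0.038 -0.09 ]
top [235. 181. 260. 204.] 0.87 [0.577 0.123] drawer [ 0.028 -0.085]
top [166. 182. 194. 207.] 0.82 [0.575 0.292] drawer [0.039 0.08 ]
shift/0.1m [-2.164 -3.698  0.424] turn/360 [-0.0003  0.0006 -0.0001]
```

send_rows([
  [[-0.54, -0.92, 0, 0, 0, 0, 1], [-0.54, -0.92, 0, 0, 0, 0, 1], [-0.54, -0.92, 0, 0, 0, 0, 1], [-0.54, -0.92, 0, 0, 0, 0, 1]],
])

```text
t: 51.22
position: [0.5759, -0.0698, 0.1816]
tcp_rot: [-3.139, 0.004, 0.083]
ft_force: [-0.6, -0.5, -0.2]
grip_width: 0.473
grip_force: 0.0
```

send_rows([
  [[-0.54, -0.92, 0, 0, 0, 0, 1], [-0.54, -0.92, 0, 0, 0, 0, 1], [-0.54, -0.92, 0, 0, 0, 0, 1], [-0.54, -0.92, 0, 0, 0, 0, 1]],
])

```text
t: 51.55
position: [0.5155, 0.0167, 0.1824]
tcp_rot: [-3.14, 0.003, 0.083]
ft_force: [-1.0, -0.2, 0.4]
grip_width: 0.187
grip_force: 0.0
```

send_rows([
  [[-0.54, -0.92, 0, 0, 0, 0, 1], [-0.54, -0.92, 0, 0, 0, 0, 1], [-0.54, -0.92, 0, 0, 0, 0, 1], [-0.54, -0.92, 0, 0, 0, 0, 1]],
])

```text
t: 51.88
position: [0.455, 0.1034, 0.1829]
tcp_rot: [-3.141, 0.001, 0.083]
ft_force: [0.9, -0.3, -0.1]
grip_width: 0.007
grip_force: 0.0
```

send_rows([
  [[-0.54, -0.93, 0, 0, 0, 0, 1], [-0.54, -0.93, 0, 0, 0, 0, 1], [-0.54, -0.93, 0, 0, 0, 0, 1], [-0.54, -0.93, 0, 0, 0, 0, 1], [-0.54, -0.93, 0, 0, 0, 0, 1], [-0.54, -0.93, 0, 0, 0, 0, 1]],
])

```text
t: 52.38
position: [0.3963, 0.1891, 0.1836]
tcp_rot: [3.141, 0.0, 0.079]
ft_force: [0.6, -0.2, 0.3]
grip_width: 0.005
grip_force: 0.0
```

```bash
python3 - <<'E'
from h import *
o,k,im=hover('w20',.06); c=np.array([.5399,.2030])
for d in manip.look_for('wrist','ramekin_a'):
    x,e=fit(k,d['rect'],.022); print(chest(x,c).round(3),round(float(e),1))
print(manip.look_for('wrist','handle'), 'bar expected',proj(k,[[.4223,.1936,.066]]))
calls([.3934,.1912,.006],.08)
E
```

```text
52.38 [0.3963 0.1891 0.1836] [3.1409e+00 2.0000e-04 7.8900e-02] [ 0.6 -0.2  0.3] 0.005
blob [197   0 249  27] [0.5591 0.2909]
blob [373   0 427  37] [0.5685 0.1194]
blob [371  55 420 107] [0.5116 0.1152]
blob [203  72 246 101] [0.4924 0.2894]
net [368  52 419 113] 0.9 [0.5095 0.1137] 4.6
net [368   2 427  43] 0.86 [0.5653 0.1178] 15.9
net [197   0 257  36] 0.66 [0.5551 0.2897] 19.3
[-0.037 -0.087] 4.6
[ 0.019 -0.087] 15.9
[0.022 0.085] 19.3
[{'rect': [147.5, 0.0, 475.5, 163.0], 'confidence': 0.84}, {'rect': [528.2, 253.8, 640.0, 271.9], 'confidence': 0.63}] bar expected [[311.80130283 161.97761303]]
shift/0.1m [-0.023 -0.022  1.777] turn/360 [ 0.      0.     -0.0003]
```

send_rows([
  [[-0.06, -0.02, 0.4, 0, 0, 0, 1], [-0.06, -0.02, 0.8, 0, 0, 0, 1], [-0.06, -0.02, 1, 0, 0, 0, 1], [-0.06, -0.02, 1, 0, 0, 0, 1], [-0.06, -0.02, 1, 0, 0, 0, 1]],
])

```text
t: 53.0
position: [0.3888, 0.1912, 0.0833]
tcp_rot: [3.141, 0.002, 0.079]
ft_force: [0.8, -0.2, 0.6]
grip_width: 0.002
grip_force: 0.0
```

send_rows([
  [[0, 0, 0.3, 0, 0, 0, 1], [0, 0, 0.6, 0, 0, 0, 1], [0, 0, 0.77, 0, 0, 0, 1], [0, 0, 0.77, 0, 0, 0, 1], [0, 0, 0.77, 0, 0, 0, 1]],
])

```text
t: 53.42
position: [0.3906, 0.1919, 0.0083]
tcp_rot: [-3.141, -0.002, 0.08]
ft_force: [0.4, 0.4, 0.5]
grip_width: 0.005
grip_force: 0.0
```

send_rows([
  [[0.02, 0, 0, 0, 0, 0, 1], [0.04, 0, 0, 0, 0, 0, 1], [0.06, 0, 0, 0, 0, 0, 1], [0.09, 0, 0, 0, 0, 0, 1], [0.12, 0, 0, 0, 0, 0, 1], [0.16, 0, 0, 0, 0, 0, 1], [0.21, 0, 0, 0, 0, 0, 1], [0.26, 0, 0, 0, 0, 0, 1], [0.32, 0, 0, 0, 0, 0, 1], [0.38, 0, 0, 0, 0, 0, 1]],
])

```text
t: 54.25
position: [0.4271, 0.1949, 0.0066]
tcp_rot: [-3.141, 0.001, 0.08]
ft_force: [-1.8, 0.5, 1.0]
grip_width: 0.004
grip_force: 1.0
```

send_rows([
  [[0.07, 0, 0, 0, 0, 0, 1], [0.15, 0, 0, 0, 0, 0, 1], [0.24, 0, 0, 0, 0, 0, 1], [0.34, 0, 0, 0, 0, 0, 1], [0.44, 0, 0, 0, 0, 0, 1], [0.54, 0, 0, 0, 0, 0, 1], [0.64, 0, 0, 0, 0, 0, 1], [0.73, 0, 0, 0, 0, 0, 1], [0.81, 0, 0, 0, 0, 0, 1], [0.88, 0, 0, 0, 0, 0, 1]],
])

```text
t: 55.08
position: [0.5155, 0.2018, 0.0067]
tcp_rot: [3.141, -0.0, 0.08]
ft_force: [-2.1, 0.8, 0.0]
grip_width: 0.004
grip_force: 1.0
```

send_rows([
  [[0.06, 0, 0, 0, 0, 0, 1], [0.12, 0, 0, 0, 0, 0, 1], [0.18, 0, 0, 0, 0, 0, 1], [0.23, 0, 0, 0, 0, 0, 1], [0.28, 0, 0, 0, 0, 0, 1], [0.32, 0, 0, 0, 0, 0, 1], [0.35, 0, 0, 0, 0, 0, 1], [0.38, 0, 0, 0, 0, 0, 1], [0.4, 0, 0, 0, 0, 0, 1], [0.4, 0, 0, 0, 0, 0, 1]],
])

```text
t: 55.92
position: [0.5553, 0.205, 0.007]
tcp_rot: [3.141, -0.001, 0.08]
ft_force: [-0.8, -0.6, 0.1]
grip_width: 0.005
grip_force: 0.0
```

send_rows([
  [[0.02, 0, 0, 0, 0, 0, 1], [0.03, 0, 0, 0, 0, 0, 1], [0.04, 0, 0, 0, 0, 0, 1], [0.04, 0, 0, 0, 0, 0, 1]],
])

```text
t: 56.25
position: [0.5589, 0.2053, 0.007]
tcp_rot: [3.142, -0.001, 0.08]
ft_force: [-0.5, -0.7, -0.2]
grip_width: 0.003
grip_force: 0.3
```

send_rows([
  [[0.01, 0, 0, 0, 0, 0, 1], [0.02, 0, 0, 0, 0, 0, 1], [0.03, 0, 0, 0, 0, 0, 1], [0.04, 0, 0, 0, 0, 0, 1], [0.04, 0, 0, 0, 0, 0, 1]],
])

```text
t: 56.67
position: [0.5607, 0.2055, 0.0068]
tcp_rot: [3.141, 0.005, 0.08]
ft_force: [-7.7, -1.2, 8.0]
grip_width: 0.01
grip_force: 4.2
```

send_rows([
  [[0.01, 0, 0, 0, 0, 0, 1], [0.02, 0, 0, 0, 0, 0, 1], [0.03, 0, 0, 0, 0, 0, 1], [0.03, 0, 0, 0, 0, 0, 1]],
])

```text
t: 57.0
position: [0.5604, 0.2054, 0.0068]
tcp_rot: [3.14, 0.013, 0.081]
ft_force: [-19.4, -3.8, 16.9]
grip_width: 0.003
grip_force: 9.8
```

send_rows([
  [[-0.1, 0, 0, 0, 0, 0, 1], [-0.3, 0, 0, 0, 0, 0, 1], [-0.5, 0, 0, 0, 0, 0, 1], [-0.5, 0, -0.3, 0, 0, 0, 1], [-0.5, 0, -0.7, 0, 0, 0, 1], [-0.5, 0, -1, 0, 0, 0, 1], [-0.5, 0, -1, 0, 0, 0, 1]],
])

```text
t: 57.58
position: [0.5211, 0.203, 0.1145]
tcp_rot: [-3.14, -0.015, 0.08]
ft_force: [0.5, 0.9, 0.2]
grip_width: 0.007
grip_force: 0.0
```

send_rows([
  [[0.2, 0.8, -1, 0, 0, 0, 1], [0.2, 0.8, -1, 0, 0, 0, 1], [0.2, 0.8, -1, 0, 0, 0, 1], [0.2, 0.8, -1, 0, 0, 0, 1]],
])

```text
t: 57.92
position: [0.5469, 0.1209, 0.2134]
tcp_rot: [3.14, -0.012, 0.077]
ft_force: [0.9, 0.0, 0.7]
grip_width: 0.007
grip_force: 0.0
```

send_rows([
  [[0.2, 0.8, -0.3, 0, 0, 0, 1], [0.2, 0.8, -0.3, 0, 0, 0, 1], [0.2, 0.8, -0.3, 0, 0, 0, 1], [0.2, 0.8, -0.3, 0, 0, 0, 1], [0.2, 0.8, -0.3, 0, 0, 0, 1], [0.2, 0.8, -0.3, 0, 0, 0, 1]],
])

```text
t: 58.42
position: [0.5675, 0.0468, 0.2353]
tcp_rot: [-3.141, 0.002, 0.081]
ft_force: [0.8, 0.0, -0.3]
grip_width: 0.005
grip_force: 0.0
```

```bash
python3 - <<'E'
from h import *
o,k,im=hover('w21',.041)
for l in ('whisk','dough_hook','measuring_cups','spoon_rest','wooden_spoon'):
    kt=manip.calibration('top')
    if l=='whisk': manip.capture('top')
    print(l,[[round(float(v)) for v in d['rect']] for d in manip.look_for('top',l)[:1]])
E
```

```text
58.42 [0.5675 0.0468 0.2353] [-3.1408e+00  2.0000e-03  8.1300e-02] [ 0.8  0.  -0.3] 0.005
blob [418 102 442 139] [ 0.6465 -0.0943]
blob [593 182 640 244] [ 0.5447 -0.3746]
net [409  98 460 144] 0.93 [ 0.6453 -0.1062] 1.3
whisk [[344, 285, 456, 308]]
dough_hook [[308, 100, 372, 124]]
measuring_cups [[442, 123, 500, 166]]
spoon_rest [[446, 185, 502, 225]]
wooden_spoon [[160, 280, 268, 298]]
```

View pics/w21.png

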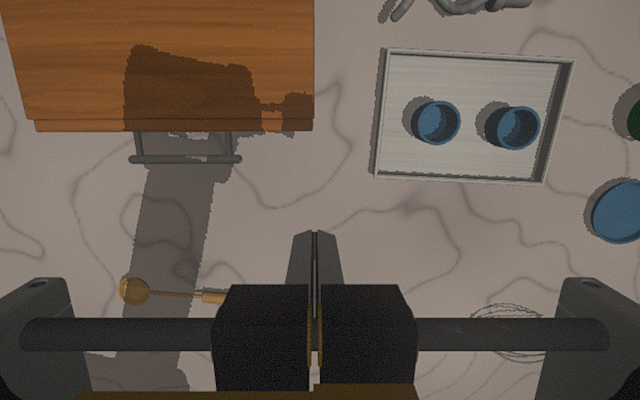

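The picture shows the drawer shut flush with the chest front. The two used ramekins stand upright in the pan at (435,122) and (512,127), and the other items are where they started. Handing in.

```bash
python3 -c "
from cell import manip
print(manip.hand_in())"
```

```text
the job is handed in; nothing more can be done
None
```

The job is handed in (no verdict came back): the three washed ramekins were seen upside down and flat in their own bays before I pushed the drawer shut to its stop (the bays could not be seen after that), the two used ones stand upright in the pan, and the other items were not moved.

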